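# Snap a square nut into a printed nut trap with reverse tweezers

### The arm

A 6-joint arm with a two-finger parallel gripper is mounted at the origin on the work surface. World frame = base frame: x ahead of the robot, y to its left, z up, the work surface at z = 0. Lengths are in m, angles in rad, forces in N, time in s.
With the tool pointing down it reaches from about 0.425 to 0.95 m from the base axis. Payload 3.5 kg.
Tool frame: the origin (TCP) lies between the finger pads; the fingertips stand 17 mm ahead of it and the grasp point (between the pads) lies 2 mm behind it; z points along the fingers, y is the direction in which the jaws open and shut (so a half turn about z gives the same grasp; the last joint's range is limited). The gripper opens to 85 mm and grips with 20 to 120 N. Pads are 22 mm wide; open, the fingers measure 114 mm over their backs; the gripper's body (76 mm by 85 mm) begins 54 mm behind the grasp point. The pads swing forward as they close: fully open they stand 13 mm farther back than shut.
Start: joints at [1.033, 0.286, 1.577, -0, 1.279, -0.15], TCP at [0.255, 0.625, 0.248] pointing down, gripper open.
Joint ranges: [-2.77, 2.77], [-0.9, 2.22], [0.21, 2.48], [-1.53, 4.67], [0.24, 2.81], [-2.84, 2.84]. Speed limits (rad/s): [2.79, 2.79, 3.14, 3.14, 3.14, 3.14].

### API

Orientations are given as a unit quaternion [x, y, z, w].
In Python, from plant import ctrl gives the robot as it stands.
- The arm moves only by the tool carry_out, never from a script. Its argument "commands" is a list of rows, each an object with "delta_pos": the shift along the tool's x, y, z in m, a list of three; "delta_rot": the turn, a rotation vector about the tool's x, y, z in rad, a list of three; "claw": the opening in per cent of the stroke, from 0 (shut) to 100 (fully open). A call has 1 to 8 rows; each row is the pose to reach, as a shift and turn from the pose measured when the call began, along the tool's axes at that moment; what a row does not reach only later rows make up. A row lasts 1/12 s, in which the tool goes at most 41.7 mm and 7.16 degrees, less where a joint would pass 70% of its speed; a pose out of reach is approached as far as the arm can. A call with a gripper value outside its range is refused whole. The fingers move at their own pace and stop on an object; "force" is the grip in N (left out, the last holds). Time passes only in rows, so rows that repeat a pose let the fingers close. It gives the time, the measured TCP pose, the force and the opening at its end, in the units of the state.
- ctrl.get_state(): the state, without advancing time (a new reading comes with each control period).
- ctrl.read_camera(name): name is "scene" or "top" or "wrist"; returns (picture, depth): 400x640x3 uint8, red, green, blue; 400x640 float32, m along the optical axis (not along the pixel's ray), 0 where there is no reading.
- ctrl.camera_info(name): a dict with "fx", "fy", "cx", "cy" (pixels), "rvec" (rotation vector, rad) and "tvec" (3), from world to camera coordinates, as OpenCV has them; the wrist camera has in their place "mount" (4x4, takes a point from camera to tool coordinates, whose origin is the TCP and whose axes are the flange's). Camera axes: x right, y down, z forward; pixel columns grow to the right and rows downward; lengths in m; the calibration is good to about 2 mm. A picture is of the moment at which its call begins: read the wrist's pose just before it. camera_info takes no time and is no camera call.
- ctrl.sign_off(): hands the job in, once; it reports no verdict.
The state is a dict: "time": time; "qpos": joint angles; "dq": joint speeds; "joint_efforts": joint torques, N m; "eef_pos": TCP position; "tcp_rot": TCP orientation; "contact_force": force on the tool from outside, world axes, zero at the start; "wrist_torque": the same for the moment, N m; "opening": opening from 0.0 (shut) to 1.0 (fully open).
Only numpy, scipy, OpenCV 4.12 (cv2) and the standard library are available. Lean on these libraries where they do the work, as an engineer would, in place of code of your own. Each camera call takes 0.05 s, during which the arm holds its last target.

### The job

Take the self-closing tweezers from the tool block, squeeze them open around the square nut in the orange tray and let them grip it; then push it down into the nut trap between the cheeks of the printed bracket until it has snapped level under both tongues, without pushing hard on the print. Touch the nut only with the tweezers, then let it go, hang the tweezers back in the slot of the tool block and leave everything else where it is.

Things in the scene. Friction and masses are not known exactly. Their poses are not given: they have to be found in the camera images.
- tweezers_grip (a point): Reverse (self-closing) tweezers, steel, red-brown fibre grips, 40 g, hung tips down in the tool block; sizes in mm. Point midway between the grip plates; z up the tweezers, y the squeeze line. Plates: 14 wide (x), from 18 below to 18 above the point, outer faces 30 apart at rest. Under each plate a finger guard reaches out to y +-25, top 22 below the point. Tail ends 42 above the point.
- tweezers_step (a point): Tweezers: middle of the jaw step, 72 under the grip point, same axes. Below it two jaw faces 6 tall, 8 wide (x), 2 thick, which part along y; shut, they are 10 apart. The step (11 wide, 5 deep on each jaw) lands on top of the nut between the faces: push the nut down through it. Under more than about 8 N the tweezers slide up between the fingers until the guards meet the fingertips.
- tweezers_guard (a point): Tweezers: midway between the guards, at their top. Spring, by width over the grip plates: 30 rest; 24 to 25 is a light hold (6 to 9 N a side), jaws shut or gripping the nut; below 23 (11 N) empty jaws part, below 19 (14 N) they let go of the nut; at 16.5 (15 N) the faces are about 20 apart: do not open them beyond 24. Let back to 24.5 they grip the nut with about 2 N.
- block: Grey tool block, two orange stripes, 70 (x) x 72 (y) x 62 high, fixed. Origin: centre of its underside. A slot 16 (x) x 24 (y) runs upright through its middle; the tweezers hang in it by their guards (4 thick) on the block's top, squeeze line along the block's y (either way round), grip point 88 above the block's origin.
- tray: Orange parts tray, 100 (x) x 84 (y), fixed, rim 9 high, wall 3, floor top 3 above the bench. Origin: centre of its underside.
- nut_center (a point): Square steel nut, 16 x 16 x 8 high, 10 bore, about 13 g, lying flat in the tray. The point is its centre, half-way up; x and y are square to its sides, z is up.
- bracket_base (a point): Cream printed clevis bracket, 80 (x) x 56 (y), stuck to a dark print bed, 186 square, top 27 above the bench, whose four corner springs give several mm under a push. Point: centre of the bracket's underside. Two cheeks at y +-22 to +-28, 64 long, tops 46 up; between them the trap, mouth 26 up. More than 22 N breaks the print off the bed.
- trap_floor (a point): Middle of the nut trap's floor, 16 under its mouth; axes as the bracket's. Pocket 17.5 square, 2.5 lead-in; notches 13 wide on both y sides out to the cheeks for the jaws, which part along y. Sprung tongues on both x sides meet the nut's underside 12 up, a sprung floor pad meets it 2.4 up; it snaps under the tongues near the bottom, at 8 to 14 N in all. Pressed down its centre is 4 up, at rest 5.
- caliper_center (a point): Bystander: steel caliper with a black display housing, 235 long, lying on the bench.
- scraper_grip (a point): Bystander: plate scraper with an orange handle, 200 long, lying on the bench.
- bowl_center (a point): Bystander: small cream printed bowl, 72 across, 30 high; its centre, half-way up.

How it is judged:
By the outcome, as a careful person would: the job done as asked, in the order asked, and still so for the second after the job is handed in, with the robot touching nothing.
It also fails if it takes over 54 s, if anything falls off the work surface, if the arm or the gripper's body presses on something with over 40 N, if the wrist force passes 120 N, or if a joint passes its speed limit or range.

## Working session

There is one attempt and no reset: what is moved stays moved. The work goes in short steps, Python scripts to look and compute and a tool call to move; the robot and the scene stay as the last step left them, time stands still between calls to the robot, and variables do not carry over. Pictures are saved under pics/ and viewed, and the job is handed in when it is done.

Besides the shell and the picture viewer there is one more tool, called after "Emit:" by a JSON object that holds its "fn" and its "kwargs", one argument or row to a line. carry_out: Moves the arm, as the interface text tells. Its arguments: {"type":"object","properties":{"commands":{"type":"array"},"force":{"type":"number"}},"required":["commands"]}

```bash
mkdir -p pics; ls; cat > h.py <<'E'
import numpy as np, cv2
from scipy.spatial.transform import Rotation as R
from plant import ctrl
def snap(n,f):
    s=ctrl.get_state(); im,d=ctrl.read_camera(n); cv2.imwrite('pics/'+f+'.png',im[:,:,::-1]); np.savez('pics/'+f+'.npz',im=im,d=d,p=s['eef_pos'],q=s['tcp_rot']); return im,d,s
def cloud(n,d,p=None,q=None):
    c=ctrl.camera_info(n); v,u=np.mgrid[:d.shape[0],:d.shape[1]]
    P=np.stack([(u-c['cx'])/c['fx']*d,(v-c['cy'])/c['fy']*d,d],-1)
    if 'mount' in c:
        M=np.array(c['mount']); P=P@M[:3,:3].T+M[:3,3]
        return P@R.from_quat(q).as_matrix().T+np.array(p)
    Rm=cv2.Rodrigues(np.array(c['rvec'],float))[0]
    return (P-np.array(c['tvec']).ravel())@Rm
def load(n,f):
    z=np.load('pics/'+f+'.npz'); return z['im'],z['d'],cloud(n,z['d'],z['p'],z['q'])
E
python3 - <<'E'
from h import *
for n in ('top','scene','wrist'): snap(n,n+'0')
s=ctrl.get_state(); print(s); print(ctrl.camera_info('wrist'),ctrl.camera_info('top'))
E
```

```text
pics
{'time': 0.15, 'qpos': array([ 1.03299016e+00,  2.87010760e-01,  1.57783806e+00, -4.36079887e-05,
        1.27861327e+00, -1.50028023e-01]), 'dq': array([-0.00186499, -0.00149295, -0.00573518, -0.00217766,  0.00023427,
        0.00142688]), 'joint_efforts': array([ 1.23640537e-03, -4.06605291e+01, -2.93142414e+01, -1.16449082e-04,
        3.99692799e-03,  3.25688937e-06]), 'eef_pos': array([0.25498847, 0.6244632 , 0.24723395]), 'tcp_rot': array([ 1.92670279e-01,  9.81263109e-01, -8.87019480e-04, -2.95513862e-04]), 'contact_force': array([-0.24969811, -0.1152542 ,  0.22793365]), 'wrist_torque': array([-0.00284118,  0.04944036,  0.02410125]), 'opening': 1.0012144603853532}
{'fx': 286.46225026541254, 'fy': 286.46225026541254, 'cx': 321.2108555697896, 'cy': 194.97848483979533, 'mount': array([[-8.64141944e-04, -9.58923714e-01, -2.83662765e-01,
         7.31576321e-02],
       [ 9.99999213e-01, -5.70763704e-04, -1.11689813e-03,
        -1.24778253e-03],
       [ 9.09115696e-04, -2.83663507e-01,  9.58923453e-01,
        -1.26109456e-01],
       [ 0.00000000e+00,  0.00000000e+00,  0.00000000e+00,
         1.00000000e+00]])} {'fx': 477.8668105626536, 'fy': 477.8668105626536, 'cx': 316.11570916639255, 'cy': 199.2521932491323, 'rvec': array([ 2.11726464, -2.17449503,  0.09486087]), 'tvec': array([0.03306204, 0.56630273, 1.0932765 ])}
```

View pics/top0.png

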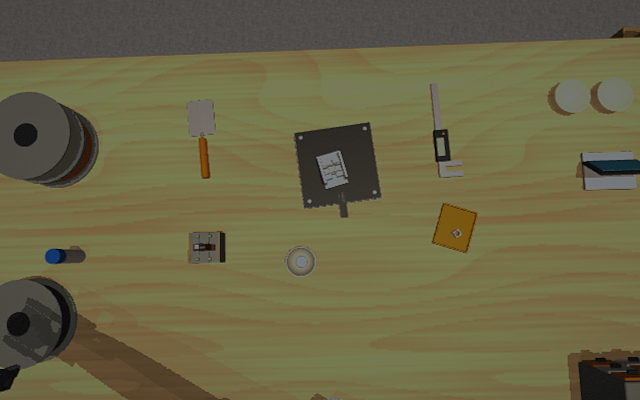

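View pics/scene0.png

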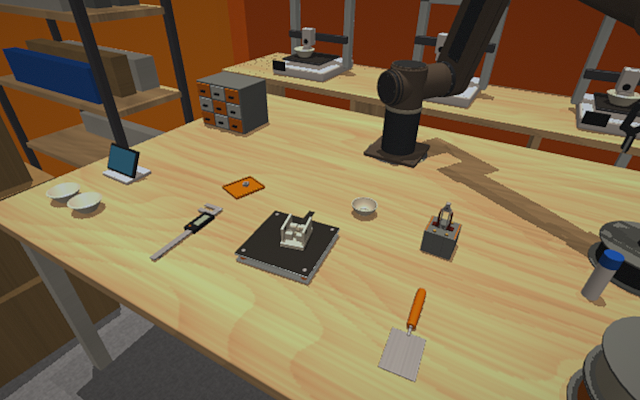

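View pics/wrist0.png

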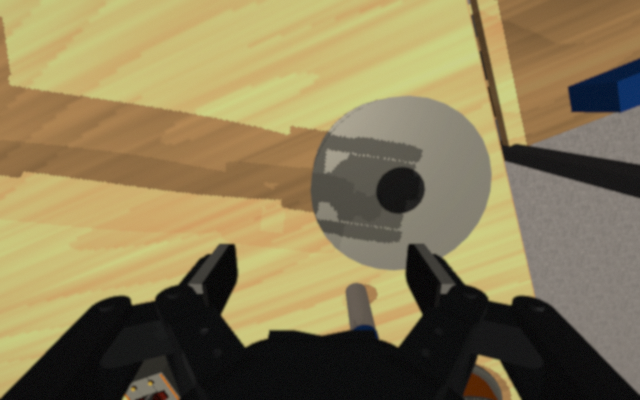

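The top view shows the block near (207,247), tray and nut near (457,232), bracket near (333,169), and bowl at (300,261). The scraper and caliper are further out. Next I'll measure the poses.

```bash
python3 - <<'E'
from h import *
im,d,P=load('top','top0')
def box(name,u0,u1,v0,v1,zlo,zhi,col=None):
    Q=P[v0:v1,u0:u1].reshape(-1,3); C=im[v0:v1,u0:u1].reshape(-1,3).astype(int)
    m=(Q[:,2]>zlo)&(Q[:,2]<zhi)
    if col is not None: m&=col(C)
    Q=Q[m]; r=cv2.minAreaRect((Q[:,:2]*1000).astype(np.float32)); print(name,len(Q),r,'z med',np.median(Q[:,2]),Q[:,2].min(),Q[:,2].max())
box('block',180,235,222,272,.052,.072)
box('tweez',180,235,222,272,.08,.3)
box('tray',425,485,195,260,.004,.02)
box('traycol',425,485,195,260,-.01,.03,lambda C:(C[:,0]-C[:,2]>90)&(C[:,1]<160))
box('bed',285,390,115,215,.015,.035)
box('brk',310,355,140,195,.04,.3)
box('cheeks',310,355,140,195,.065,.3)
box('nut',445,470,220,245,-.01,.03,lambda C:(C.max(1)-C.min(1)<40))
for n,u,v in (('bench',270,300),('bowl',300,261),('tray',440,225)): print(n,P[v,u])
def crop(f,u0,u1,v0,v1,k): cv2.imwrite(f,cv2.resize(im[v0:v1,u0:u1,::-1],None,fx=k,fy=k,interpolation=cv2.INTER_CUBIC))
crop('pics/c1.png',290,390,115,215,6)
a=[cv2.resize(im[y:y+60,x:x+60,::-1],(400,400),interpolation=cv2.INTER_CUBIC) for x,y in((177,217),(425,198))]
cv2.imwrite('pics/c2.png',np.hstack(a))
E
```

```text
block 879 ((460.32891845703125, 275.876220703125), (69.75782012939453, 73.30372619628906), 0.7720202803611755) z med 0.06241002584947389 0.0530259512315996 0.07174681610341141
tweez 84 ((460.2478332519531, 273.49072265625), (28.293066024780273, 13.719220161437988), 88.76091003417969) z med 0.10723566870256718 0.08013573351914562 0.13369811457572778
tray 813 ((493.89190673828125, -310.1993713378906), (134.7889862060547, 150.1890411376953), 88.37731170654297) z med 0.005748007150280466 0.0040091024263122655 0.017741025149067717
traycol 1287 ((493.75201416015625, -309.39544677734375), (82.66024017333984, 98.66629791259766), 71.42888641357422) z med 0.003499312635570849 -0.0033270770332967906 0.014471719390857271
bed 5220 ((636.5309448242188, -36.093170166015625), (214.1269989013672, 186.1374969482422), 6.480465412139893) z med 0.027251824973131472 0.016013321127910495 0.034998398325273086
brk 479 ((635.9825439453125, -22.188499450683594), (77.9319839477539, 56.37354278564453), 15.144484519958496) z med 0.05378281329127694 0.040010721943497175 0.07790550062677574
cheeks 156 ((636.615478515625, -21.969192504882812), (63.40394592285156, 56.362483978271484), 14.954400062561035) z med 0.07285749576054999 0.06564556827214481 0.07790550062677574
nut 43 ((479.8290710449219, -312.1832580566406), (15.472240447998047, 17.038572311401367), 25.29106903076172) z med 0.009269318534931457 0.00033157275410654216 0.013526803561000098
bench [ 0.33279689  0.13482464 -0.00169261]
bowl [0.42322616 0.06088497 0.00552528]
tray [ 0.50007124 -0.2747548   0.00692713]
```

View pics/c1.png

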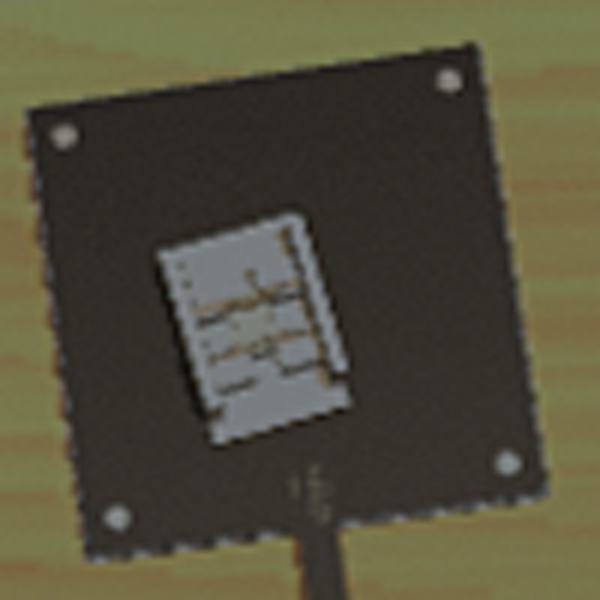

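View pics/c2.png

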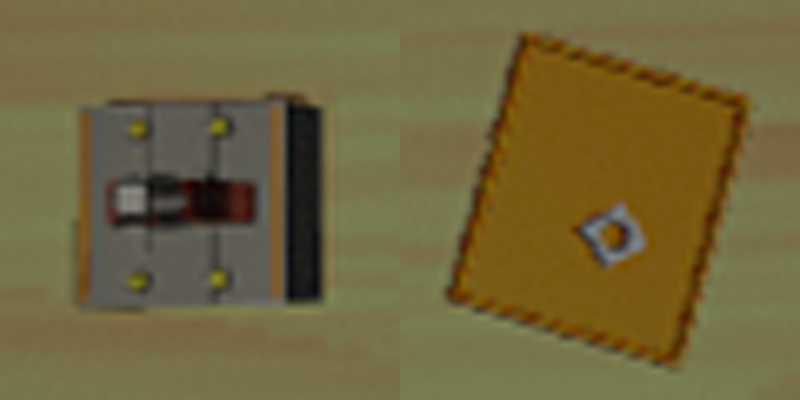

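```bash
cat >> h.py <<'E'
def yaw(Rm): return np.degrees(np.arctan2(Rm[1,1],Rm[0,1]))
def st():
    s=ctrl.get_state(); r=R.from_quat(s['tcp_rot']); 
    print('t',round(s['time'],2),'pos',np.round(s['eef_pos'],4),'yaw',round(yaw(r.as_matrix()),2),'F',np.round(s['contact_force'],1),'M',np.round(s['wrist_torque'],2),'op',round(s['opening']*85,2),'q',np.round(s['qpos'],2))
    return s,r
def Rt(y):  # tool down, tool y at yaw y deg
    y=np.radians(y); Y=np.array([np.cos(y),np.sin(y),0]); Z=np.array([0,0,-1.]); return np.stack([np.cross(Y,Z),Y,Z],1)
def go(pos,y):
    s,r=st(); M=r.as_matrix(); d=M.T@(np.array(pos)-s['eef_pos']); rv=R.from_matrix(M.T@Rt(y)).as_rotvec()
    print('dpos',np.round(d,4).tolist(),'drot',np.round(rv,4).tolist(),'len',np.linalg.norm(d),'deg',np.degrees(np.linalg.norm(rv)))
E
python3 -c "
from h import *
go([.46,.275,.21],90)"
```

```text
t 0.15 pos [0.255  0.6245 0.2472] yaw 67.78 F [-0.2 -0.1  0.2] M [-0.    0.05  0.02] op 85.1 q [ 1.03  0.29  1.58 -0.    1.28 -0.15]
dpos [-0.3219, -0.2459, 0.0376] drot [-0.0018, -0.0006, -0.3878] len 0.4068668353163798 deg 22.217584466629962
```

Emit:
{"fn": "carry_out", "kwargs": {
  "commands": [
    {"delta_pos":[-0.322,-0.246,0.0376],"delta_rot":[-0.0018,-0.0006,-0.388],"claw":60},
    {"delta_pos":[-0.322,-0.246,0.0376],"delta_rot":[-0.0018,-0.0006,-0.388],"claw":60},
    {"delta_pos":[-0.322,-0.246,0.0376],"delta_rot":[-0.0018,-0.0006,-0.388],"claw":60},
    {"delta_pos":[-0.322,-0.246,0.0376],"delta_rot":[-0.0018,-0.0006,-0.388],"claw":60},
    {"delta_pos":[-0.322,-0.246,0.0376],"delta_rot":[-0.0018,-0.0006,-0.388],"claw":60},
    {"delta_pos":[-0.322,-0.246,0.0376],"delta_rot":[-0.0018,-0.0006,-0.388],"claw":60},
    {"delta_pos":[-0.322,-0.246,0.0376],"delta_rot":[-0.0018,-0.0006,-0.388],"claw":60},
    {"delta_pos":[-0.322,-0.246,0.0376],"delta_rot":[-0.0018,-0.0006,-0.388],"claw":60}
  ],
  "force": 20
}}

```text
time: 0.82
eef_pos: [0.4224, 0.338, 0.2167]
tcp_rot: [-0.0, 1.0, -0.0, -0.0]
contact_force: [0.4, 0.4, -0.1]
opening: 0.598
```

```bash
python3 -c "
from h import *
go([.46,.275,.21],90)"
```

```text
t 0.82 pos [0.4224 0.338  0.2167] yaw 90.03 F [ 0.4  0.4 -0.1] M [-0.04 -0.02 -0.  ] op 50.84 q [ 0.49  0.02  1.94  0.    1.19 -1.08]
dpos [-0.0376, -0.063, 0.0067] drot [-0.0, -0.0002, 0.0005] len 0.07368180234145531 deg 0.03130726210210387
```

Emit:
{"fn": "carry_out", "kwargs": {
  "commands": [
    {"delta_pos":[-0.0376,-0.063,0.0067],"delta_rot":[0,0,0],"claw":60},
    {"delta_pos":[-0.0376,-0.063,0.0067],"delta_rot":[0,0,0],"claw":60},
    {"delta_pos":[-0.0376,-0.063,0.0067],"delta_rot":[0,0,0],"claw":60},
    {"delta_pos":[-0.0376,-0.063,0.0067],"delta_rot":[0,0,0],"claw":60}
  ]
}}

```text
time: 1.15
eef_pos: [0.4606, 0.2734, 0.2095]
tcp_rot: [0.002, 1.0, -0.0, -0.001]
contact_force: [-0.7, -0.5, 0.8]
opening: 0.604
```

```bash
python3 - <<'E'
from h import *
s,r=st(); im,d,s=snap('wrist','w1'); 
P=cloud('wrist',d,s['eef_pos'],s['tcp_rot']); x=P.reshape(-1,3)
def box(name,zlo,zhi,xy=(.46,.275),rad=.06):
    m=(x[:,2]>zlo)&(x[:,2]<zhi)&(np.hypot(x[:,0]-xy[0],x[:,1]-xy[1])<rad); Q=x[m]
    print(name,len(Q),cv2.minAreaRect((Q[:,:2]*1000).astype(np.float32)),np.median(Q[:,2]),Q.min(0),Q.max(0))
box('blk',.058,.066);box('guardtop',.0665,.07,rad=.035);box('plates',.075,.11,rad=.03);box('tail',.112,.14,rad=.03)
h=np.histogram(x[np.hypot(x[:,0]-.46,x[:,1]-.275)<.03][:,2],np.arange(.05,.15,.002)); print(list(zip(np.round(h[1],3),h[0])))
E
```

```text
t 1.15 pos [0.4606 0.2734 0.2095] yaw 89.81 F [-0.7 -0.5  0.8] M [-0.01  0.05 -0.02] op 51.38 q [ 0.35  0.02  1.95  0.    1.17 -1.22]
blk 3931 ((459.4522705078125, 277.0994567871094), (70.45157623291016, 72.06971740722656), 0.014163476414978504) 0.062359919728749075 [0.42423154 0.24105896 0.05800428] [0.4946809  0.31313699 0.06599327]
guardtop 118 ((453.89544677734375, 273.74945068359375), (46.87359619140625, 49.912010192871094), 26.66764259338379) 0.06695779248259616 [0.43189035 0.25070784 0.06651475] [0.48603983 0.30026124 0.06985325]
plates 301 ((459.34539794921875, 275.4619445800781), (14.460260391235352, 30.196674346923828), 0.19714684784412384) 0.10206266506494328 [0.45215858 0.26034013 0.07523823] [0.46662234 0.29053853 0.10986715]
tail 295 ((459.0522155761719, 274.9681701660156), (9.838385581970215, 22.098609924316406), 5.290040016174316) 0.1282654377770429 [0.45408315 0.26393291 0.11200063] [0.46396986 0.28604281 0.13186799]
[(np.float64(0.05), np.int64(12)), (np.float64(0.052), np.int64(11)), (np.float64(0.054), np.int64(16)), (np.float64(0.056), np.int64(12)), (np.float64(
[... 842 characters left out ...]
p.int64(71)), (np.float64(0.108), np.int64(19)), (np.float64(0.11), np.int64(18)), (np.float64(0.112), np.int64(28)), (np.float64(0.114), np.int64(25)), (np.float64(0.116), np.int64(19)), (np.float64(0.118), np.int64(25)), (np.float64(0.12), np.int64(20)), (np.float64(0.122), np.int64(14)), (np.float64(0.124), np.int64(10)), (np.float64(0.126), np.int64(5)), (np.float64(0.128), np.int64(66)), (np.float64(0.13), np.int64(83)), (np.float64(0.132), np.int64(0)), (np.float64(0.134), np.int64(0)), (np.float64(0.136), np.int64(0)), (np.float64(0.138), np.int64(0)), (np.float64(0.14), np.int64(0)), (np.float64(0.142), np.int64(0)), (np.float64(0.144), np.int64(0)), (np.float64(0.146), np.int64(0))]
```

View pics/w1.png

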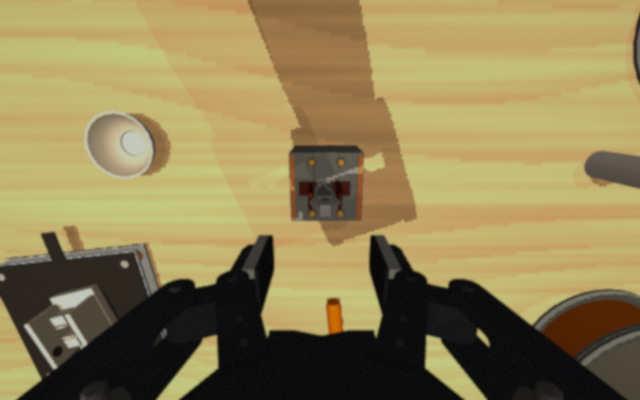

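```bash
python3 - <<'E'
from h import *
z=np.load('pics/w1.npz'); d=z['d']; c=ctrl.camera_info('wrist'); M=np.array(c['mount'])
v,u=np.mgrid[:400,:640]; P=np.stack([(u-c['cx'])/c['fx']*d,(v-c['cy'])/c['fy']*d,d],-1)@M[:3,:3].T+M[:3,3]
m=(d>0)&(P[...,2]<.05)
Q=P[m]; print(Q[:,2].max())
for lo,hi in((-.06,0),(0,.06)):
    q=Q[(Q[:,1]>lo)&(Q[:,1]<hi)&(Q[:,2]>-.01)]; print(q.min(0),q.max(0),np.percentile(q[:,2],[50,90,98]))
    t=q[q[:,2]>q[:,2].max()-.004]; print('tip',t.min(0),t.max(0))
go([.4595,.2755,.120],90)
E
```

```text
0.01423469376848252
[-0.0095722  -0.04036073 -0.00996171] [ 0.01355695 -0.02613674  0.01423469] [-0.00110865  0.00829565  0.01168478]
tip [-0.00869063 -0.03214235  0.0102408 ] [ 0.01221382 -0.02629981  0.01423469]
[-0.00976202  0.02448737 -0.00999159] [0.01325905 0.03857863 0.0138302 ] [-0.00099744  0.00815205  0.01202052]
tip [-0.00866691  0.02463155  0.0098928 ] [0.01234573 0.03099813 0.0138302 ]
t 1.2 pos [0.4601 0.2745 0.2098] yaw 89.93 F [ 0.3  0.4 -0.8] M [-0.01  0.01 -0.02] op 50.87 q [ 0.35  0.02  1.95  0.    1.17 -1.22]
dpos [0.0005, 0.001, 0.0898] drot [0.0002, -0.0009, -0.0013] len 0.08976964550515285 deg 0.09282966701753992
```

Emit:
{"fn": "carry_out", "kwargs": {
  "commands": [
    {"delta_pos":[-0.0009,0.0017,0.03],"delta_rot":[0,0,0],"claw":60},
    {"delta_pos":[-0.0009,0.0017,0.065],"delta_rot":[0,0,0],"claw":60},
    {"delta_pos":[-0.0009,0.0017,0.1],"delta_rot":[0,0,0],"claw":60},
    {"delta_pos":[-0.0009,0.0017,0.12],"delta_rot":[0,0,0],"claw":60},
    {"delta_pos":[-0.0009,0.0017,0.1253],"delta_rot":[0,0,0],"claw":60},
    {"delta_pos":[-0.0009,0.0017,0.1253],"delta_rot":[0,0,0],"claw":60},
    {"delta_pos":[-0.0009,0.0017,0.1253],"delta_rot":[0,0,0],"claw":45},
    {"delta_pos":[-0.0009,0.0017,0.1253],"delta_rot":[0,0,0],"claw":38}
  ]
}}

```text
time: 1.87
eef_pos: [0.4622, 0.2773, 0.0867]
tcp_rot: [0.0, 1.0, 0.001, 0.001]
contact_force: [-0.5, 0.1, -0.3]
opening: 0.381
```

```bash
python3 - <<'E'
from h import *
go([.461,.2762,.0845],90)
im,d,s=snap('wrist','w2')
cv2.imwrite('pics/w2c.png',cv2.resize(im[120:320,220:440,::-1],None,fx=3,fy=3))
E
```

```text
t 1.87 pos [0.4622 0.2773 0.0867] yaw 89.98 F [-0.5  0.1 -0.3] M [-0.02 -0.04 -0.04] op 32.43 q [ 0.35  0.18  2.02  0.    0.93 -1.22]
dpos [0.0012, -0.0011, 0.0022] drot [0.0017, 0.0029, -0.0003] len 0.002741977503199643 deg 0.19342731090771037
```

View pics/w2c.png

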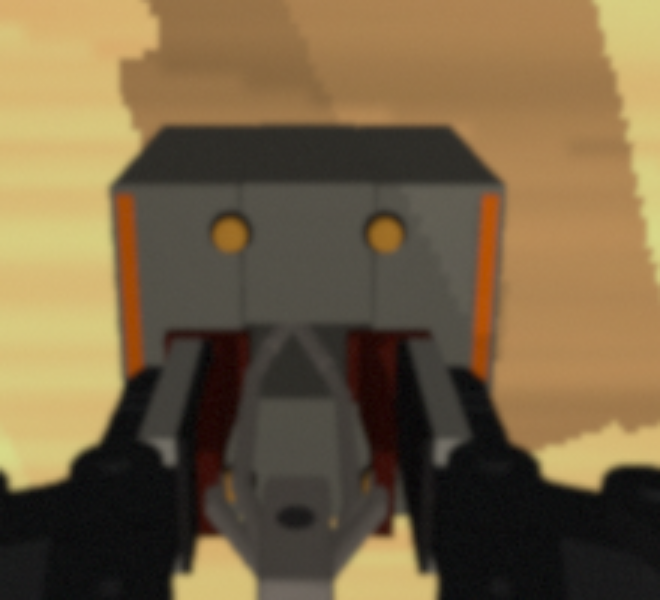

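Emit:
{"fn": "carry_out", "kwargs": {
  "commands": [
    {"delta_pos":[0.001,-0.0007,0.0022],"delta_rot":[0,0,0],"claw":36},
    {"delta_pos":[0.001,-0.0007,0.0022],"delta_rot":[0,0,0],"claw":33},
    {"delta_pos":[0.001,-0.0007,0.0022],"delta_rot":[0,0,0],"claw":30},
    {"delta_pos":[0.001,-0.0007,0.0022],"delta_rot":[0,0,0],"claw":28.5},
    {"delta_pos":[0.001,-0.0007,0.0022],"delta_rot":[0,0,0],"claw":28.5},
    {"delta_pos":[0.001,-0.0007,0.0022],"delta_rot":[0,0,0],"claw":28.5}
  ]
}}

```text
time: 2.42
eef_pos: [0.4628, 0.277, 0.0869]
tcp_rot: [0.0, 1.0, 0.002, 0.003]
contact_force: [-0.4, 0.1, 6.8]
opening: 0.288
```

```bash
python3 -c "
from h import *
s,r=st()"
```

```text
t 2.42 pos [0.4628 0.277  0.0869] yaw 89.96 F [-0.4  0.1  6.8] M [-0.04  0.15  0.03] op 24.46 q [ 0.35  0.18  2.03  0.    0.93 -1.22]
```

Emit:
{"fn": "carry_out", "kwargs": {
  "commands": [
    {"delta_pos":[0,0,-0.01],"delta_rot":[0,0,0],"claw":28.5},
    {"delta_pos":[0,0,-0.035],"delta_rot":[0,0,0],"claw":28.5},
    {"delta_pos":[0,0,-0.065],"delta_rot":[0,0,0],"claw":28.5},
    {"delta_pos":[0,0,-0.095],"delta_rot":[0,0,0],"claw":28.5},
    {"delta_pos":[0,0,-0.113],"delta_rot":[0,0,0],"claw":28.5},
    {"delta_pos":[0,0,-0.113],"delta_rot":[0,0,0],"claw":28.5}
  ]
}}

```text
time: 2.92
eef_pos: [0.4648, 0.2777, 0.2064]
tcp_rot: [0.0, 1.0, 0.004, 0.009]
contact_force: [0.6, 1.6, 0.2]
opening: 0.287
```

```bash
python3 - <<'E'
from h import *
im,d,s=snap('wrist','w3')
go([.45,-.312,.215],25)
E
```

```text
t 2.97 pos [0.4636 0.2772 0.2035] yaw 89.95 F [-0.2  0.6 -0.9] M [0.08 0.01 0.03] op 24.77 q [ 0.35  0.02  1.96  0.    1.15 -1.22]
dpos [0.0129, -0.5892, -0.015] drot [0.0125, 0.0086, 1.1336] len 0.5895003707213583 deg 64.9569463773305
```

View pics/w3.png

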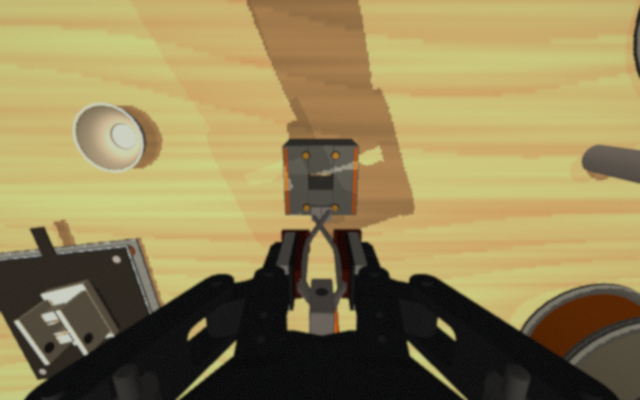

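Emit:
{"fn": "carry_out", "kwargs": {
  "commands": [
    {"delta_pos":[-0.015,-0.5892,-0.015],"delta_rot":[0.0125,0.0086,1.1336],"claw":28.5},
    {"delta_pos":[-0.015,-0.5892,-0.015],"delta_rot":[0.0125,0.0086,1.1336],"claw":28.5},
    {"delta_pos":[-0.015,-0.5892,-0.015],"delta_rot":[0.0125,0.0086,1.1336],"claw":28.5},
    {"delta_pos":[-0.015,-0.5892,-0.015],"delta_rot":[0.0125,0.0086,1.1336],"claw":28.5},
    {"delta_pos":[-0.015,-0.5892,-0.015],"delta_rot":[0.0125,0.0086,1.1336],"claw":28.5},
    {"delta_pos":[-0.015,-0.5892,-0.015],"delta_rot":[0.0125,0.0086,1.1336],"claw":28.5},
    {"delta_pos":[-0.015,-0.5892,-0.015],"delta_rot":[0.0125,0.0086,1.1336],"claw":28.5},
    {"delta_pos":[-0.015,-0.5892,-0.015],"delta_rot":[0.0125,0.0086,1.1336],"claw":28.5}
  ]
}}

```text
time: 3.63
eef_pos: [0.4695, -0.058, 0.207]
tcp_rot: [0.483, 0.876, 0.0, -0.001]
contact_force: [0.7, 0.3, -0.2]
opening: 0.289
```

```bash
python3 - <<'E'
from h import *
go([.48,-.312,.195],25)
E
```

```text
t 3.63 pos [ 0.4695 -0.058   0.207 ] yaw 32.3 F [ 0.7  0.3 -0.2] M [-0.06 -0.05 -0.02] op 24.54 q [-0.34 -0.13  2.1   0.    1.18 -0.9 ]
dpos [-0.2203, -0.1269, 0.0118] drot [-0.0009, -0.0017, 0.1274] len 0.254477635897887 deg 7.299369560535635
```

Emit:
{"fn": "carry_out", "kwargs": {
  "commands": [
    {"delta_pos":[-0.2203,-0.1269,0.0118],"delta_rot":[-0.0009,-0.0017,0.1274],"claw":28.5},
    {"delta_pos":[-0.2203,-0.1269,0.0118],"delta_rot":[-0.0009,-0.0017,0.1274],"claw":28.5},
    {"delta_pos":[-0.2203,-0.1269,0.0118],"delta_rot":[-0.0009,-0.0017,0.1274],"claw":28.5},
    {"delta_pos":[-0.2203,-0.1269,0.0118],"delta_rot":[-0.0009,-0.0017,0.1274],"claw":28.5},
    {"delta_pos":[-0.2203,-0.1269,0.0118],"delta_rot":[-0.0009,-0.0017,0.1274],"claw":28.5},
    {"delta_pos":[-0.2203,-0.1269,0.0118],"delta_rot":[-0.0009,-0.0017,0.1274],"claw":28.5},
    {"delta_pos":[-0.2203,-0.1269,0.0118],"delta_rot":[-0.0009,-0.0017,0.1274],"claw":28.5},
    {"delta_pos":[-0.2203,-0.1269,0.0118],"delta_rot":[-0.0009,-0.0017,0.1274],"claw":28.5}
  ]
}}

```text
time: 4.3
eef_pos: [0.4787, -0.3138, 0.1928]
tcp_rot: [0.539, 0.842, 0.0, -0.002]
contact_force: [0.1, -0.3, -0.9]
opening: 0.285
```

```bash
python3 - <<'E'
from h import *
s,r=st(); im,d,s=snap('wrist','w4')
cv2.imwrite('pics/w4c.png',cv2.resize(im[80:300,180:460,::-1],None,fx=2.7,fy=2.7,interpolation=cv2.INTER_CUBIC))
E
```

```text
t 4.3 pos [ 0.4787 -0.3138  0.1928] yaw 24.77 F [ 0.1 -0.3 -0.9] M [ 0.06 -0.03  0.02] op 24.25 q [-0.76  0.12  1.88  0.    1.15 -1.19]
```

View pics/w4c.png

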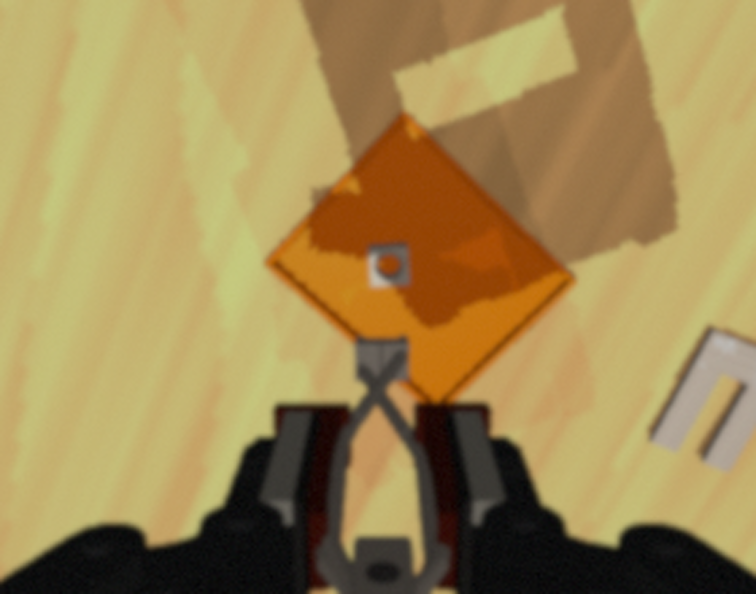

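```bash
cat >> h.py <<'E'
def tcloud(d):
    c=ctrl.camera_info('wrist'); M=np.array(c['mount']); v,u=np.mgrid[:400,:640]
    return np.stack([(u-c['cx'])/c['fx']*d,(v-c['cy'])/c['fy']*d,d],-1)@M[:3,:3].T+M[:3,3]
def tw(d):
    T=tcloud(d); q=T[(d>0)&(abs(T[...,0])<.03)&(abs(T[...,1])<.04)&(T[...,2]>-.06)&(T[...,2]<.1)]
    def b(n,m): 
        Q=q[m]; 
        if len(Q): print(n,len(Q),'x',np.round([Q[:,0].min(),Q[:,0].max()],4),'y',np.round([Q[:,1].min(),Q[:,1].max()],4),'z',np.round([Q[:,2].min(),Q[:,2].max()],4))
    b('jaw',(q[:,2]>.055)&(abs(q[:,1])<.02))
    b('jawlow',(q[:,2]>.068)&(abs(q[:,1])<.02))
    b('guards',(abs(q[:,1])>.017)&(q[:,2]>.016)&(q[:,2]<.03))
    b('tail',(abs(q[:,1])<.012)&(q[:,2]<-.03))
    return T
E
python3 - <<'E'
from h import *
z=np.load('pics/w4.npz'); d=z['d']; im=z['im']; T=tw(d)
c=ctrl.camera_info('wrist')
W=cloud('wrist',d,z['p'],z['q'])
# nut: crop region
sl=(slice(160,195),slice(305,342))
w=W[sl].reshape(-1,3); t=T[sl].reshape(-1,3); C=im[sl].reshape(-1,3).astype(int)
m=(w[:,2]>.0075)&(C.max(1)-C.min(1)<60); print('nut n',m.sum(),'zmed',np.median(w[m][:,2]))
print(cv2.minAreaRect((t[m][:,:2]*1000).astype(np.float32)), cv2.minAreaRect((w[m][:,:2]*1000).astype(np.float32)),np.median(t[m],0))
for dd in (T[225:245,300:345:3,:],): print(np.round(dd[::4,:,:]*1000)[:, :,1:].tolist())
# tray floor
print('floor',np.median(W[185:195,350:360,2]))
E
python3 -c "
from h import *
z=np.load('pics/w3.npz'); tw(z['d'])"
```

```text
jaw 285 x [-0.004   0.0073] y [-0.0085  0.0053] z [0.0551 0.0756]
jawlow 28 x [0.0053 0.0069] y [-0.0085  0.0053] z [0.068  0.0756]
guards 111 x [0.0022 0.0087] y [-0.0242  0.0206] z [0.0191 0.0234]
tail 1976 x [-0.0098  0.0182] y [-0.012  0.012] z [-0.06 -0.03]
nut n 147 zmed 0.01113175179342607
((32.060203552246094, -2.3442020416259766), (15.34965991973877, 79.50618743896484), 84.39579772949219) ((462.95269775390625, -285.65185546875), (15.348847389221191, 78.42583465576172), 30.36894416809082) [3.89856690e-04 8.14319842e-05 1.81624639e-01]
[[[-27.0, 193.0], [-24.0, 192.0], [-20.0, 192.0], [-17.0, 191.0], [-13.0, 193.0], [-6.0, 38.0], [-4.0, 37.0], [-2.0, 39.0], [1.0, 192.0], [5.0, 193.0], [9.0, 193.0], [12.0, 183.0], [15.0, 187.0], [19.0, 188.0], [23.0, 188.0]], [[-14.0, 22.0], [-12.0, 22.0], [-10.0, 23.0], [-9.0, 23.0], [-7.0, 30.0], [-5.0, 30.0], [-4.0, 32.0], [-2.0, 41.0], [0.0, 39.0], [5.0, 192.0], [9.0, 192.0], [12.0, 192.0], [7.0, 22.0], [8.0, 21.0], [10.0, 22.0]], [[-13.0, 16.0], [-12.0, 17.0], [-10.0, 20.0], [-8.0, 20.0], [-7.0, 24.0], [-5.0, 27.0], [-6.0, 192.0], [-2.0, 192.0], [-1.0, -126.0], [2.0, 33.0], [9.0, 192.0], [12.0, 192.0], [7.0, 21.0], [8.0, 18.0], [10.0, 18.0]], [[-13.0, 12.0], [-11.0, 12.0], [-10.0, 20.0], [-8.0, 19.0], [-7.0, 21.0], [-10.0, 193.0], [-6.0, 192.0], [-2.0, 192.0], [1.0, 191.0], [2.0, 30.0], [3.0, 28.0], [5.0, 24.0], [7.0, 21.0], [8.0, 13.0], [9.0, 13.0]], [[-13.0, 8.0], [-11.0, 7.0], [-10.0, 14.0], [-8.0, 16.0], [-13.0, 192.0], [-10.0, 192.0], [-6.0, 193.0], [-2.0, 192.0], [1.0, 192.0], [5.0, 192.0], [3.0, 25.0], [5.0, 23.0], [7.0, 20.0], [8.0, 10.0], [9.0, 7.0]]]
floor 0.003439473547530658
jaw 281 x [-0.0038  0.0073] y [-0.0085  0.0053] z [0.0553 0.0762]
jawlow 24 x [0.0051 0.007 ] y [-0.0085  0.0052] z [0.0682 0.0762]
guards 112 x [0.0019 0.0086] y [-0.0242  0.0207] z [0.0188 0.0235]
tail 1977 x [-0.009  0.018] y [-0.012  0.012] z [-0.06 -0.03]
```

```bash
cat >> h.py <<'E'
def nut(d,im,z,zlo,zhi,cen,rad=.014):
    T=tcloud(d); W=cloud('wrist',d,z['p'] if 'p' in z else z['eef_pos'],z['q'] if 'q' in z else z['tcp_rot'])
    m=(d>0)&(W[...,2]>zlo)&(W[...,2]<zhi)&(np.hypot(T[...,0]-cen[0],T[...,1]-cen[1])<rad)&(im.max(-1).astype(int)-im.min(-1)<60)
    t=T[m]; print('nut',m.sum(),cv2.minAreaRect((t[:,:2]*1000).astype(np.float32)),t.min(0),t.max(0))
    return m
E
python3 - <<'E'
from h import *
z=dict(np.load('pics/w4.npz')); d=z['d']; im=z['im']
m=nut(d,im,z,.0085,.014,(.0,.0))
v,u=np.nonzero(m); print(u.min(),u.max(),v.min(),v.max())
big=im[:,:,::-1].copy(); big[m]=(0,0,255); cv2.imwrite('pics/m4.png',cv2.resize(big[140:220,280:370],None,fx=8,fy=8,interpolation=0))
E
```

```text
nut 140 ((0.30025339126586914, 1.0146021842956543), (15.42337417602539, 16.044919967651367), 87.57250213623047) [-0.00786265 -0.00654481  0.17932721] [0.00845299 0.00893138 0.18335855]
317 331 171 185
```

View pics/m4.png

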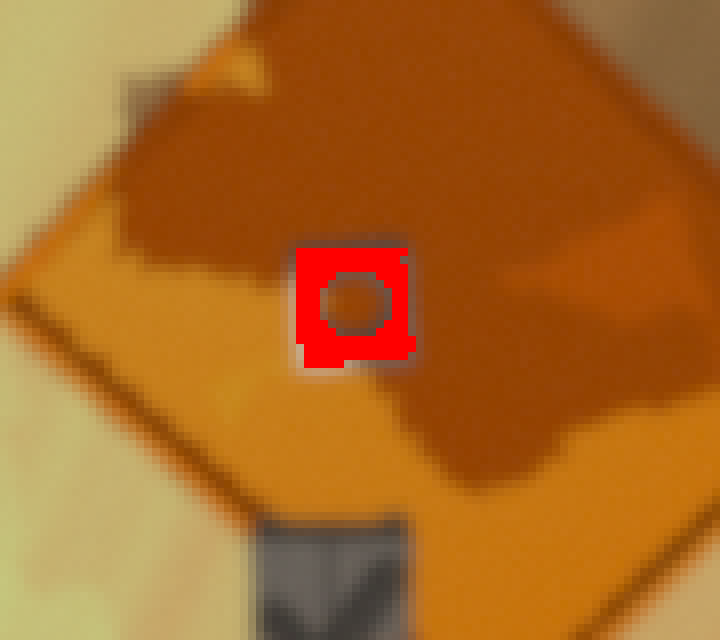

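```bash
python3 - <<'E'
from h import *
s,r=st(); M=r.as_matrix()
# target: shift in tool then vertical
t=s['eef_pos']+M@np.array([-.0015,.0026,0]); t[2]=.121; print(t)
go(t,25)
E
```

```text
t 4.35 pos [ 0.4789 -0.3119  0.1929] yaw 24.88 F [0.4 0.6 0.1] M [-0.01  0.01 -0.03] op 24.23 q [-0.75  0.11  1.88  0.    1.15 -1.19]
[ 0.48193343 -0.31220076  0.121     ]
t 4.35 pos [ 0.4789 -0.3119  0.1929] yaw 24.88 F [0.4 0.6 0.1] M [-0.01  0.01 -0.03] op 24.23 q [-0.75  0.11  1.88  0.    1.15 -1.19]
dpos [-0.0018, 0.0027, 0.0719] drot [-0.001, -0.0039, -0.0021] len 0.07200515861925035 deg 0.26292915931275895
```

Emit:
{"fn": "carry_out", "kwargs": {
  "commands": [
    {"delta_pos":[-0.0018,0.0027,0.025],"delta_rot":[-0.001,-0.0039,0],"claw":28.5},
    {"delta_pos":[-0.0018,0.0027,0.05],"delta_rot":[-0.001,-0.0039,0],"claw":28.5},
    {"delta_pos":[-0.0018,0.0027,0.0719],"delta_rot":[-0.001,-0.0039,0],"claw":26},
    {"delta_pos":[-0.0018,0.0027,0.0719],"delta_rot":[-0.001,-0.0039,0],"claw":23},
    {"delta_pos":[-0.0018,0.0027,0.0719],"delta_rot":[-0.001,-0.0039,0],"claw":20},
    {"delta_pos":[-0.0018,0.0027,0.0719],"delta_rot":[-0.001,-0.0039,0],"claw":19.4},
    {"delta_pos":[-0.0018,0.0027,0.0719],"delta_rot":[-0.001,-0.0039,0],"claw":19.4}
  ]
}}

```text
time: 4.93
eef_pos: [0.4831, -0.3123, 0.1232]
tcp_rot: [0.538, 0.843, -0.0, 0.002]
contact_force: [0.5, -0.4, -0.2]
opening: 0.199
```

```bash
python3 - <<'E'
from h import *
s,r=st(); im,d,s=snap('wrist','w5')
cv2.imwrite('pics/w5c.png',cv2.resize(im[120:290,220:420,::-1],None,fx=3.5,fy=3.5,interpolation=cv2.INTER_CUBIC))
tw(d); z=dict(np.load('pics/w5.npz')); m=nut(d,im,z,.0085,.014,(.0,.0))
E
```

```text
t 4.93 pos [ 0.4831 -0.3123  0.1232] yaw 24.93 F [ 0.5 -0.4 -0.2] M [ 0.04 -0.02  0.  ] op 16.96 q [-0.75  0.2   1.92  0.    1.01 -1.19]
jaw 290 x [-0.0036  0.0073] y [-0.0134  0.0096] z [0.0552 0.076 ]
jawlow 25 x [0.0051 0.007 ] y [-0.0134  0.0096] z [0.0682 0.076 ]
guards 37 x [0.0023 0.0084] y [-0.0192 -0.0172] z [0.02   0.0248]
tail 2580 x [-0.012   0.0179] y [-0.012  0.012] z [-0.06 -0.03]
nut 231 ((1.8083562850952148, -3.8732519149780273), (15.470335006713867, 16.343833923339844), 87.34436798095703) [-0.00616819 -0.01158142  0.11003319] [0.01027617 0.00410761 0.1145917 ]
```

View pics/w5c.png

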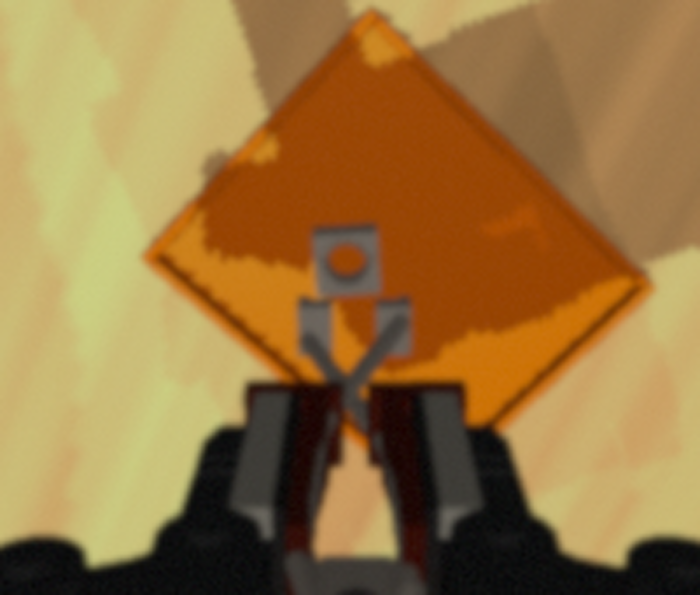

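```bash
cat >> h.py <<'E'
def over(npt,jpt,y,zt):
    "tool target so that jaw axis jpt (tool xy) stands over camera-measured tool point npt"
    s,r=st(); N=s['eef_pos']+r.as_matrix()@np.array(npt); p=N-Rt(y)@np.array([jpt[0],jpt[1],0]); p[2]=zt; print('target',np.round(p,4)); go(p,y)
E
python3 - <<'E'
from h import *
over((.0018,-.0039,.1122),(.00185,-.0019),27.6,.083)
E
```

```text
t 4.98 pos [ 0.483  -0.3125  0.1232] yaw 24.91 F [ 0.4 -0.7 -1.1] M [0.01 0.02 0.04] op 17.19 q [-0.75  0.2   1.92  0.    1.01 -1.19]
target [ 0.4816 -0.3136  0.083 ]
t 4.98 pos [ 0.483  -0.3125  0.1232] yaw 24.91 F [ 0.4 -0.7 -1.1] M [0.01 0.02 0.04] op 17.19 q [-0.75  0.2   1.92  0.    1.01 -1.19]
dpos [-0.0002, -0.0018, 0.0402] drot [0.0013, 0.0033, -0.0469] len 0.040248256001216 deg 2.6934457347877374
```

Emit:
{"fn": "carry_out", "kwargs": {
  "commands": [
    {"delta_pos":[-0.0002,-0.0018,0.003],"delta_rot":[0.0013,0.0033,-0.047],"claw":19.4},
    {"delta_pos":[-0.0002,-0.0018,0.01],"delta_rot":[0.0013,0.0033,-0.047],"claw":19.4},
    {"delta_pos":[-0.0002,-0.0018,0.02],"delta_rot":[0.0013,0.0033,-0.047],"claw":19.4},
    {"delta_pos":[-0.0002,-0.0018,0.025],"delta_rot":[0.0013,0.0033,-0.047],"claw":19.4},
    {"delta_pos":[-0.0002,-0.0018,0.025],"delta_rot":[0.0013,0.0033,-0.047],"claw":19.4}
  ]
}}

```text
time: 5.4
eef_pos: [0.4805, -0.3126, 0.0961]
tcp_rot: [0.518, 0.855, 0.0, -0.002]
contact_force: [-0.7, -0.1, -0.6]
opening: 0.197
```

```bash
python3 - <<'E'
from h import *
s,r=st(); im,d,s=snap('wrist','w6')
cv2.imwrite('pics/w6c.png',cv2.resize(im[120:290,220:420,::-1],None,fx=3.5,fy=3.5,interpolation=cv2.INTER_CUBIC))
tw(d); z=dict(np.load('pics/w6.npz')); m=nut(d,im,z,.0085,.014,(.0,-.002))
E
```

```text
t 5.4 pos [ 0.4805 -0.3126  0.0961] yaw 27.57 F [-0.7 -0.1 -0.6] M [ 0.02  0.03 -0.04] op 16.77 q [-0.75  0.24  1.93  0.    0.97 -1.23]
jaw 2915 x [-0.0298  0.03  ] y [-0.02  0.02] z [0.0551 0.0949]
jawlow 2650 x [-0.0298  0.03  ] y [-0.02  0.02] z [0.0682 0.0949]
guards 37 x [0.0018 0.0084] y [-0.0193 -0.0171] z [0.0202 0.0247]
tail 2584 x [-0.0122  0.0182] y [-0.012  0.012] z [-0.06 -0.03]
nut 230 ((0.29436683654785156, -1.5731844902038574), (17.025907516479492, 14.725098609924316), 0.04160716012120247) [-0.00822175 -0.00893     0.08294291] [0.00880534 0.0057952  0.08742417]
```

View pics/w6c.png

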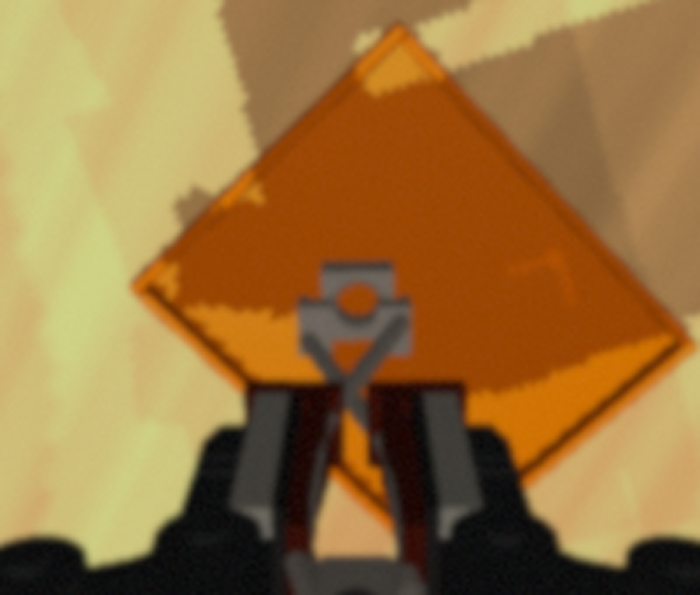

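```bash
python3 - <<'E'
from h import *
over((.0003,-.0016,.0852),(.00185,-.0019),27.6,.083)
E
```

```text
t 5.45 pos [ 0.4808 -0.3129  0.0968] yaw 27.57 F [ 0.4 -0.1 -0.3] M [-0.    0.03  0.04] op 16.72 q [-0.75  0.24  1.93  0.    0.97 -1.24]
target [ 0.4817 -0.314   0.083 ]
t 5.45 pos [ 0.4808 -0.3129  0.0968] yaw 27.57 F [ 0.4 -0.1 -0.3] M [-0.    0.03  0.04] op 16.72 q [-0.75  0.24  1.93  0.    0.97 -1.24]
dpos [-0.0014, 0.0002, 0.0138] drot [-0.0009, -0.0026, -0.0005] len 0.013884682354436108 deg 0.15809338830977226
```

Emit:
{"fn": "carry_out", "kwargs": {
  "commands": [
    {"delta_pos":[-0.0014,0.0002,0.002],"delta_rot":[-0.0009,-0.0026,0],"claw":19.4},
    {"delta_pos":[-0.0014,0.0002,0.005],"delta_rot":[-0.0009,-0.0026,0],"claw":19.4},
    {"delta_pos":[-0.0014,0.0002,0.01],"delta_rot":[-0.0009,-0.0026,0],"claw":19.4},
    {"delta_pos":[-0.0014,0.0002,0.0138],"delta_rot":[-0.0009,-0.0026,0],"claw":19.4},
    {"delta_pos":[-0.0014,0.0002,0.0138],"delta_rot":[-0.0009,-0.0026,0],"claw":19.4}
  ]
}}

```text
time: 5.87
eef_pos: [0.4811, -0.3136, 0.0818]
tcp_rot: [0.518, 0.855, 0.0, -0.001]
contact_force: [-0.5, 0.3, -0.5]
opening: 0.198
```

```bash
python3 - <<'E'
from h import *
go([.4817,-.314,.081],27.6); im,d,s=snap('wrist','w7')
cv2.imwrite('pics/w7c.png',cv2.resize(im[140:290,240:400,::-1],None,fx=4,fy=4,interpolation=cv2.INTER_CUBIC))
E
```

```text
t 5.87 pos [ 0.4811 -0.3136  0.0818] yaw 27.57 F [-0.5  0.3 -0.5] M [-0.03 -0.02 -0.  ] op 16.85 q [-0.75  0.26  1.94  0.    0.94 -1.24]
dpos [-0.0007, 0.0003, 0.0008] drot [-0.0006, -0.0018, -0.0005] len 0.0011068465524668007 deg 0.1138246979958808
```

View pics/w7c.png

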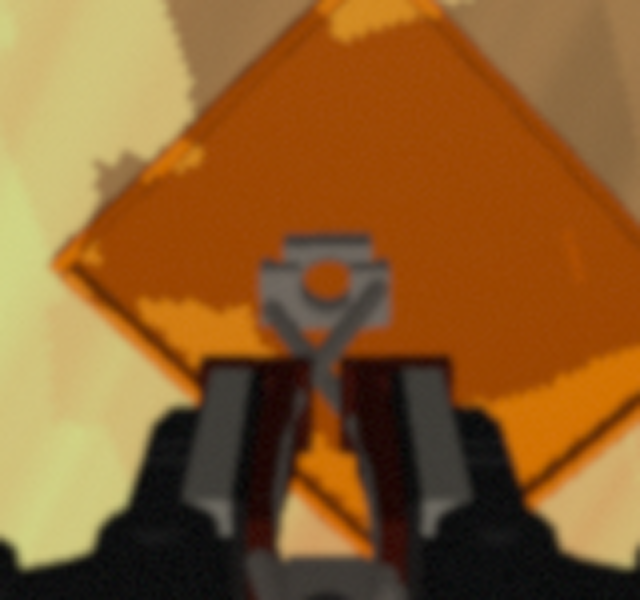

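```bash
python3 - <<'E'
from h import *
z=np.load('pics/w7.npz'); T=tcloud(z['d'])
for u in (307,312,328,333):
  print(u,[(v,*np.round(T[v,u]*1000,1)) for v in range(196,224,2)])
v=208; print([(u,*np.round(T[v,u]*1000,1)) for u in range(300,342,2)])
v=202; print([(u,*np.round(T[v,u]*1000,1)) for u in range(300,342,2)])
E
```

```text
307 [(196, np.float64(10.5), np.float64(-12.4), np.float64(79.1)), (198, np.float64(9.0), np.float64(-12.4), np.float64(78.7)), (200, np.float64(7.7), np.float64(-12.4), np.float64(78.1)), (202, np.float64(5.9), np.float64(-12.4), np.float64(78.6)), (204, np.float64(6.1), np.float64(-12.2), np.float64(73.3)), (206, np.float64(6.6), np.float64(-11.9), np.float64(67.3)), (208, np.float64(6.0), np.float64(-11.8), np.float64(64.6)), (210, np.float64(4.4), np.float64(-11.8), np.float64(64.9)), (212, np.float64(3.1), np.float64(-11.8), np.float64(64.3)), (214, np.float64(1.5), np.float64(-11.8), np.float64(64.7)), (216, np.float64(0.6), np.float64(-11.8), np.float64(63.0)), (218, np.float64(-0.1), np.float64(-11.7), np.float64(60.9)), (220, np.float64(-3.2), np.float64(-11.9), np.float64(64.9)), (222, np.float64(-10.0), np.float64(-12.7), np.float64(78.1))]
312 [(196, np.float64(10.5), np.float64(-8.7), np.float64(79.0)), (198, np.float64(9.6), np.float64(-8.6), np.float64(77.0)), (200, np.float64(9.4), np.float64(-8.5), np.float64(72.5)), (202, np.float64(8.7), np.float64(-8.4), np.float6
[... 4101 characters left out ...]
at64(8.7), np.float64(-4.1), np.float64(70.0)), (320, np.float64(8.6), np.float64(-2.6), np.float64(70.2)), (322, np.float64(8.1), np.float64(-1.2), np.float64(72.0)), (324, np.float64(8.6), np.float64(0.2), np.float64(70.3)), (326, np.float64(8.4), np.float64(1.7), np.float64(71.1)), (328, np.float64(8.7), np.float64(3.1), np.float64(70.0)), (330, np.float64(8.6), np.float64(4.6), np.float64(70.5)), (332, np.float64(8.9), np.float64(6.0), np.float64(69.6)), (334, np.float64(5.9), np.float64(7.8), np.float64(78.8)), (336, np.float64(6.2), np.float64(9.3), np.float64(77.9)), (338, np.float64(6.2), np.float64(10.8), np.float64(77.8)), (340, np.float64(5.8), np.float64(12.4), np.float64(78.9))]
```

Emit:
{"fn": "carry_out", "kwargs": {
  "commands": [
    {"delta_pos":[-0.0003,0.0003,0.001],"delta_rot":[0,-0.0018,0],"claw":19.4},
    {"delta_pos":[-0.0003,0.0003,0.0015],"delta_rot":[0,-0.0018,0],"claw":19.4},
    {"delta_pos":[-0.0003,0.0003,0.0015],"delta_rot":[0,-0.0018,0],"claw":22},
    {"delta_pos":[-0.0003,0.0003,0.0015],"delta_rot":[0,-0.0018,0],"claw":25},
    {"delta_pos":[-0.0003,0.0003,0.0015],"delta_rot":[0,-0.0018,0],"claw":28.5},
    {"delta_pos":[-0.0003,0.0003,0.0015],"delta_rot":[0,-0.0018,0],"claw":28.5},
    {"delta_pos":[-0.0003,0.0003,0.0015],"delta_rot":[0,-0.0018,0],"claw":28.5}
  ]
}}

```text
time: 6.5
eef_pos: [0.4821, -0.3142, 0.0815]
tcp_rot: [0.518, 0.855, -0.0, 0.001]
contact_force: [-0.2, 1.4, 4.8]
opening: 0.287
```

```bash
python3 - <<'E'
from h import *
st(); im,d,s=snap('wrist','w8')
cv2.imwrite('pics/w8c.png',cv2.resize(im[140:290,240:400,::-1],None,fx=4,fy=4,interpolation=cv2.INTER_CUBIC))
T=tcloud(d)
for u in (312,320,328,333):
  print(u,[(v,*np.round(T[v,u]*1000,1).tolist()) for v in range(198,214,2)])
E
```

```text
t 6.5 pos [ 0.4821 -0.3142  0.0815] yaw 27.57 F [-0.2  1.4  4.8] M [-0.01  0.02  0.01] op 24.42 q [-0.75  0.26  1.94 -0.    0.94 -1.23]
312 [(198, 11.0, -8.4, 72.2), (200, 10.4, -8.4, 69.5), (202, 8.8, -8.4, 69.9), (204, 7.1, -8.4, 70.3), (206, 6.9, -8.3, 66.4), (208, 6.1, -8.2, 64.3), (210, 4.2, -8.3, 65.5), (212, 2.7, -8.3, 65.6)]
320 [(198, 10.8, -2.6, 73.2), (200, 10.4, -2.6, 69.6), (202, 8.6, -2.6, 70.4), (204, 4.4, -2.7, 78.5), (206, 3.1, -2.7, 77.6), (208, 1.4, -2.7, 78.0), (210, -0.4, -2.7, 78.5), (212, -2.0, -2.7, 78.4)]
328 [(198, 10.8, 3.2, 72.9), (200, 10.3, 3.1, 69.8), (202, 8.5, 3.1, 70.6), (204, 7.4, 3.1, 69.2), (206, 7.1, 3.0, 65.7), (208, 6.0, 3.0, 64.6), (210, 4.5, 3.0, 64.7), (212, 2.7, 3.1, 65.5)]
333 [(198, 9.3, 7.0, 77.9), (200, 8.0, 7.0, 77.1), (202, 6.1, 7.1, 78.2), (204, 6.0, 6.9, 73.7), (206, 6.8, 6.6, 66.6), (208, 6.2, 6.5, 64.2), (210, 5.3, 6.5, 62.3), (212, 4.6, 6.4, 60.2)]
```

View pics/w8c.png

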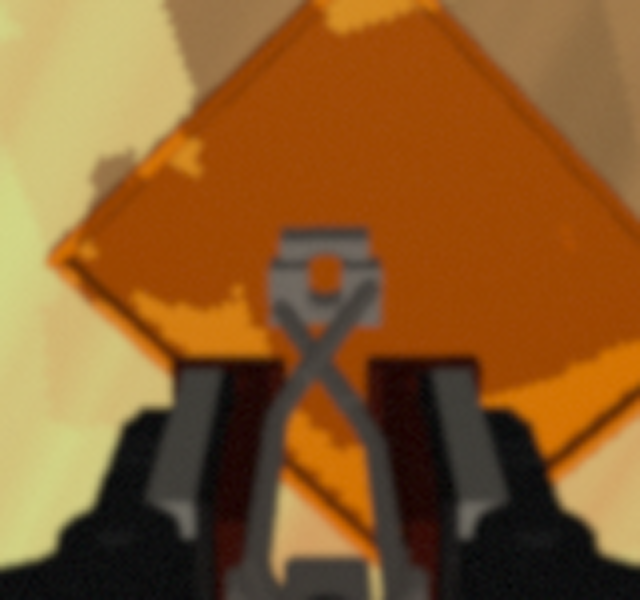

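Emit:
{"fn": "carry_out", "kwargs": {
  "commands": [
    {"delta_pos":[0,0,-0.004],"delta_rot":[0,0,0],"claw":28.5},
    {"delta_pos":[0,0,-0.012],"delta_rot":[0,0,0],"claw":28.5},
    {"delta_pos":[0,0,-0.03],"delta_rot":[0,0,0],"claw":28.5},
    {"delta_pos":[0,0,-0.06],"delta_rot":[0,0,0],"claw":28.5},
    {"delta_pos":[0,0,-0.085],"delta_rot":[0,0,0],"claw":28.5},
    {"delta_pos":[0,0,-0.1],"delta_rot":[0,0,0],"claw":28.5}
  ]
}}

```text
time: 7.05
eef_pos: [0.4826, -0.3146, 0.1844]
tcp_rot: [0.518, 0.855, -0.001, 0.002]
contact_force: [1.0, -0.1, 0.1]
opening: 0.284
```

```bash
python3 - <<'E'
from h import *
im,d,s=snap('wrist','w9')
cv2.imwrite('pics/w9c.png',cv2.resize(im[140:290,240:400,::-1],None,fx=4,fy=4,interpolation=cv2.INTER_CUBIC))
go([.6365,-.022,.21],105)
E
```

```text
t 7.1 pos [ 0.4837 -0.3155  0.1873] yaw 27.58 F [ 0.9 -1.4  0.5] M [-0.07 -0.06 -0.01] op 24.47 q [-0.75  0.13  1.88 -0.    1.13 -1.23]
dpos [0.1892, 0.2714, -0.0237] drot [-0.0041, 0.0097, -1.3512] len 0.3316720252166051 deg 77.41842274736489
```

View pics/w9c.png

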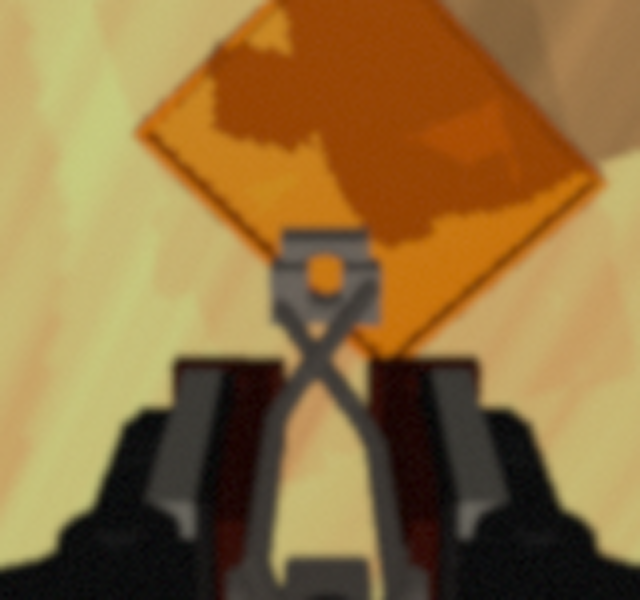

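Nut is held, hole at (325,272), square to the jaws. On to the bracket.

Emit:
{"fn": "carry_out", "kwargs": {
  "commands": [
    {"delta_pos":[0.1892,0.2714,-0.0237],"delta_rot":[-0.0041,0.0097,-1.3512],"claw":28.5},
    {"delta_pos":[0.1892,0.2714,-0.0237],"delta_rot":[-0.0041,0.0097,-1.3512],"claw":28.5},
    {"delta_pos":[0.1892,0.2714,-0.0237],"delta_rot":[-0.0041,0.0097,-1.3512],"claw":28.5},
    {"delta_pos":[0.1892,0.2714,-0.0237],"delta_rot":[-0.0041,0.0097,-1.3512],"claw":28.5},
    {"delta_pos":[0.1892,0.2714,-0.0237],"delta_rot":[-0.0041,0.0097,-1.3512],"claw":28.5},
    {"delta_pos":[0.1892,0.2714,-0.0237],"delta_rot":[-0.0041,0.0097,-1.3512],"claw":28.5},
    {"delta_pos":[0.1892,0.2714,-0.0237],"delta_rot":[-0.0041,0.0097,-1.3512],"claw":28.5},
    {"delta_pos":[0.1892,0.2714,-0.0237],"delta_rot":[-0.0041,0.0097,-1.3512],"claw":28.5}
  ]
}}

```text
time: 7.77
eef_pos: [0.6365, -0.0197, 0.2088]
tcp_rot: [0.042, 0.999, 0.0, -0.001]
contact_force: [0.8, -1.2, -0.9]
opening: 0.283
```

```bash
python3 - <<'E'
from h import *
go([.6365,-.022,.205],105)
E
```

```text
t 7.77 pos [ 0.6365 -0.0197  0.2088] yaw 85.24 F [ 0.8 -1.2 -0.9] M [ 0.01  0.04 -0.01] op 24.07 q [-0.19  0.24  1.71 -0.    1.2  -1.68]
dpos [-0.0002, -0.0023, 0.0038] drot [0.0003, -0.0016, -0.3448] len 0.004466987019978198 deg 19.758474513299806
```

Emit:
{"fn": "carry_out", "kwargs": {
  "commands": [
    {"delta_pos":[-0.0002,-0.0023,0.0038],"delta_rot":[0.0003,-0.0016,-0.3448],"claw":28.5},
    {"delta_pos":[-0.0002,-0.0023,0.0038],"delta_rot":[0.0003,-0.0016,-0.3448],"claw":28.5},
    {"delta_pos":[-0.0002,-0.0023,0.0038],"delta_rot":[0.0003,-0.0016,-0.3448],"claw":28.5},
    {"delta_pos":[-0.0002,-0.0023,0.0038],"delta_rot":[0.0003,-0.0016,-0.3448],"claw":28.5},
    {"delta_pos":[-0.0002,-0.0023,0.0038],"delta_rot":[0.0003,-0.0016,-0.3448],"claw":28.5}
  ]
}}

```text
time: 8.18
eef_pos: [0.6359, -0.0218, 0.2038]
tcp_rot: [-0.129, 0.992, 0.0, -0.001]
contact_force: [0.3, -0.1, -1.2]
opening: 0.283
```

```bash
python3 - <<'E'
from h import *
st(); im,d,s=snap('wrist','w10')
cv2.imwrite('pics/w10c.png',cv2.resize(im[90:290,220:420,::-1],None,fx=3,fy=3,interpolation=cv2.INTER_CUBIC))
W=cloud('wrist',d,s['eef_pos'],s['tcp_rot']); T=tcloud(d)
def rect(n,lo,hi):
  m=(d>0)&(W[...,2]>lo)&(W[...,2]<hi)&(np.hypot(W[...,0]-.6365,W[...,1]+.022)<.055)&(T[...,2]>.1)
  t=T[m]; print(n,m.sum(),cv2.minAreaRect((t[:,:2]*1000).astype(np.float32)),t.min(0),t.max(0))
  return m
mc=rect('cheeks',.068,.08); rect('all',.036,.08)
h=np.histogram(W[(np.hypot(W[...,0]-.6365,W[...,1]+.022)<.04)][:,2],np.arange(.02,.1,.002)); print(list(zip(np.round(h[1],3).tolist(),h[0].tolist())))
E
```

```text
t 8.18 pos [ 0.6359 -0.0218  0.2038] yaw 104.85 F [ 0.3 -0.1 -1.2] M [ 0.03 -0.06 -0.06] op 24.04 q [-0.19  0.24  1.71  0.    1.19 -2.02]
cheeks 896 ((0.06864547729492188, -0.3222084045410156), (56.087154388427734, 63.528419494628906), 89.99555969238281) [-0.03169343 -0.02836504  0.12835585] [0.03183467 0.02772265 0.13568101]
all 3903 ((0.3554267883300781, -0.347869873046875), (56.074031829833984, 79.20449829101562), 89.88562774658203) [-0.0392131  -0.02836504  0.12835585] [0.0399872  0.02772265 0.16786178]
[(0.02, 0), (0.022, 0), (0.024, 11), (0.026, 281), (0.028, 65), (0.03, 0), (0.032, 0), (0.034, 30), (0.036, 969), (0.038, 350), (0.04, 81), (0.042, 55), (0.044, 25), (0.046, 54), (0.048, 64), (0.05, 186), (0.052, 699), (0.054, 116), (0.056, 18), (0.058, 12), (0.06, 21), (0.062, 16), (0.064, 25), (0.066, 36), (0.068, 21), (0.07, 57), (0.072, 687), (0.074, 97), (0.076, 0), (0.078, 0), (0.08, 0), (0.082, 0), (0.084, 0), (0.086, 0), (0.088, 0), (0.09, 0), (0.092, 0), (0.094, 0), (0.096, 0)]
```

View pics/w10c.png

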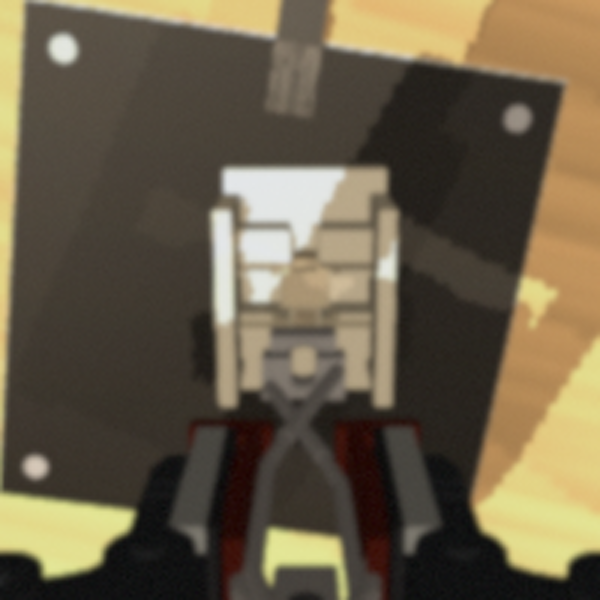

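```bash
python3 - <<'E'
from h import *
z=np.load('pics/w10.npz'); d=z['d']; im=z['im']; T=tcloud(d); W=cloud('wrist',d,z['p'],z['q'])
k=8; H=np.zeros((700,560,3),np.uint8); Zm=np.full((100,80),np.nan)
m=(d>0)&(abs(T[...,0])<.043)&(abs(T[...,1])<.034)
def plot(col,f):
    H[:]=0
    for t,c in zip(T[m],col[m]):
        x=int(350-t[0]*8000); y=int(280+t[1]*8000)
        cv2.circle(H,(y,x),4,tuple(int(a) for a in c[::-1]),-1)
    for g in range(-40,41,10):
        cv2.line(H,(0,350-g*8),(560,350-g*8),(90,90,0),1)
        if abs(g)<35: cv2.line(H,(280+g*8,0),(280+g*8,700),(90,90,0),1)
    cv2.imwrite(f,H)
hz=np.clip((W[...,2]-.025)/.05,0,1)*255
cm=cv2.applyColorMap(hz.astype(np.uint8),cv2.COLORMAP_JET)[...,::-1]
plot(cm,'pics/h10.png')
E
```

```text
(no output)
```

View pics/h10.png

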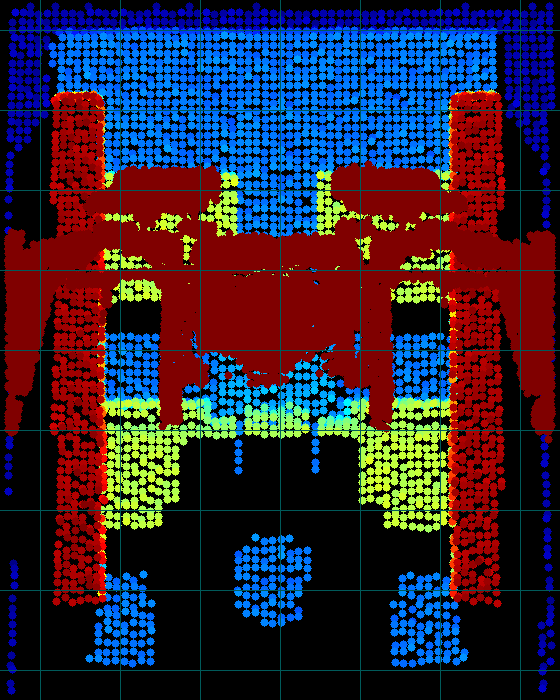

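```bash
python3 - <<'E'
from h import *
for f in('w9','w10'):
  z=np.load(f'pics/{f}.npz'); d=z['d']; T=tcloud(d)
  m=(d>0)&(T[...,2]>.0675)&(T[...,2]<.085)&(abs(T[...,1])<.015)&(abs(T[...,0])<.015)
  t=T[m]; top=t[(t[:,2]<.0725)&(t[:,0]>.0075)]; print(f,len(top),'topx',top[:,0].min(),top[:,0].max(),'y',top[:,1].min(),top[:,1].max(),'z',np.median(top[:,2]))
  fr=t[t[:,2]>.0725]; print(' front face x',np.percentile(fr[:,0],[10,50,90]),'z',fr[:,2].max(),'y',fr[:,1].min(),fr[:,1].max())
  s=(d>0)&(T[...,2]>.05)&(T[...,2]<.068)&(abs(T[...,1])<.015)&(abs(T[...,0])<.015); s=T[s]; print(' step x',s[:,0].min(),s[:,0].max(),'y',s[:,1].min(),s[:,1].max())
E
```

```text
w9 147 topx 0.00806153737704729 0.012924177383169082 y -0.010057254940207283 0.008590602560059196 z 0.07033434461496524
 front face x [-0.00014619  0.01243893  0.01279675] z 0.07886076122673014 y -0.010397714107504057 0.008850747598156333
 step x -0.0018185593460777194 0.009369027559018334 y -0.010116870031650921 0.009257478720563046
w10 116 topx 0.007502450916111916 0.011590190553073573 y -0.008730275843129433 0.006484475325725107 z 0.07046893086145015
 front face x [-0.00161631  0.01103117  0.01127443] z 0.07915865141442555 y -0.010423672138776723 0.008838475257358456
 step x -0.003104365318545535 0.00774302681913884 y -0.010705139265023731 0.009222738061983971
```

```bash
python3 - <<'E'
from h import *
over((.0002,-.0003,.15),(.0032,-.0011),104.9,.143)
E
```

```text
t 8.23 pos [ 0.636  -0.022   0.2042] yaw 104.84 F [-0.  -0.3 -0.2] M [-0.02  0.   -0.01] op 24.44 q [-0.19  0.24  1.71  0.    1.19 -2.02]
target [ 0.6385 -0.0204  0.143 ]
t 8.23 pos [ 0.636  -0.022   0.2042] yaw 104.84 F [-0.  -0.3 -0.2] M [-0.02  0.   -0.01] op 24.44 q [-0.19  0.24  1.71  0.    1.19 -2.02]
dpos [-0.0029, 0.0009, 0.0612] drot [0.0007, -0.0013, -0.001] len 0.061230585879888555 deg 0.10010711014885668
```

Emit:
{"fn": "carry_out", "kwargs": {
  "commands": [
    {"delta_pos":[-0.0029,0.0009,0.015],"delta_rot":[0.0007,-0.0013,0],"claw":28.5},
    {"delta_pos":[-0.0029,0.0009,0.035],"delta_rot":[0.0007,-0.0013,0],"claw":28.5},
    {"delta_pos":[-0.0029,0.0009,0.052],"delta_rot":[0.0007,-0.0013,0],"claw":28.5},
    {"delta_pos":[-0.0029,0.0009,0.06],"delta_rot":[0.0007,-0.0013,0],"claw":28.5},
    {"delta_pos":[-0.0029,0.0009,0.0612],"delta_rot":[0.0007,-0.0013,0],"claw":28.5},
    {"delta_pos":[-0.0029,0.0009,0.0612],"delta_rot":[0.0007,-0.0013,0],"claw":28.5}
  ]
}}

```text
time: 8.73
eef_pos: [0.6382, -0.0205, 0.1425]
tcp_rot: [-0.129, 0.992, 0.0, -0.001]
contact_force: [-0.1, 0.3, -0.5]
opening: 0.288
```

```bash
cat > v.py <<'E'
from h import *
import sys
f=sys.argv[1]; st(); im,d,s=snap('wrist',f)
cv2.imwrite(f'pics/{f}c.png',cv2.resize(im[90:290,220:420,::-1],None,fx=3,fy=3,interpolation=cv2.INTER_CUBIC))
W=cloud('wrist',d,s['eef_pos'],s['tcp_rot']); T=tcloud(d)
m=(d>0)&(W[...,2]>.068)&(W[...,2]<.08)&(np.hypot(W[...,0]-.6365,W[...,1]+.022)<.055)&(abs(T[...,1])>.02)&(T[...,2]>.055)
t=T[m]; print('cheeks',m.sum(),cv2.minAreaRect((t[:,:2]*1000).astype(np.float32)),t.min(0),t.max(0))
b=(abs(T[...,1])<.015)&(abs(T[...,0])<.02)&(d>0)
t=T[b&(T[...,2]>.0675)&(T[...,2]<.0725)&(T[...,0]>.0085)]; print('nut top front',t.min(0),t.max(0))
t=T[b&(T[...,2]>.05)&(T[...,2]<.068)]; print('step',t.min(0),t.max(0))
E
python3 v.py w11
```

```text
t 8.73 pos [ 0.6382 -0.0205  0.1425] yaw 104.78 F [-0.1  0.3 -0.5] M [ 0.03 -0.    0.05] op 24.46 q [-0.19  0.31  1.75  0.    1.08 -2.02]
cheeks 1084 ((11.621997833251953, -0.8864822387695312), (56.177005767822266, 45.786563873291016), 89.83733367919922) [-0.01133322 -0.02894981  0.06729214] [0.03458012 0.02720364 0.07443446]
nut top front [ 0.00862573 -0.00873765  0.06908199] [0.01180689 0.00644822 0.07223635]
step [-0.00357908 -0.01074583  0.05001521] [0.00770229 0.00918298 0.06798939]
```

View pics/w11c.png

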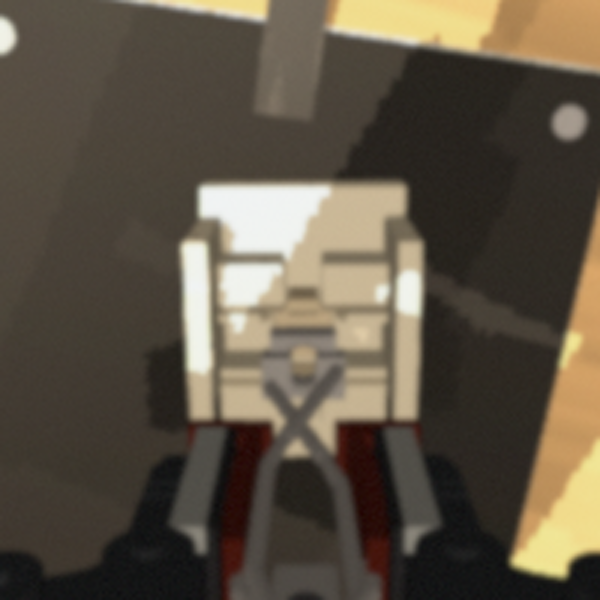

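Emit:
{"fn": "carry_out", "kwargs": {
  "commands": [
    {"delta_pos":[-0.0007,0.0001,0.003],"delta_rot":[0,-0.001,-0.001],"claw":28.5},
    {"delta_pos":[-0.0007,0.0001,0.007],"delta_rot":[0,-0.001,-0.001],"claw":28.5},
    {"delta_pos":[-0.0007,0.0001,0.01],"delta_rot":[0,-0.001,-0.001],"claw":28.5},
    {"delta_pos":[-0.0007,0.0001,0.012],"delta_rot":[0,-0.001,-0.001],"claw":28.5},
    {"delta_pos":[-0.0007,0.0001,0.0135],"delta_rot":[0,-0.001,-0.001],"claw":28.5},
    {"delta_pos":[-0.0007,0.0001,0.0135],"delta_rot":[0,-0.001,-0.001],"claw":28.5}
  ]
}}

```text
time: 9.28
eef_pos: [0.6392, -0.0202, 0.1296]
tcp_rot: [-0.129, 0.992, 0.0, 0.001]
contact_force: [-1.0, 0.1, -1.4]
opening: 0.282
```

```bash
python3 v.py w12
```

```text
t 9.28 pos [ 0.6392 -0.0202  0.1296] yaw 104.85 F [-1.   0.1 -1.4] M [-0.04 -0.    0.01] op 24.0 q [-0.19  0.33  1.76  0.    1.06 -2.02]
cheeks 1153 ((11.196451187133789, -0.8833942413330078), (56.311275482177734, 49.291664123535156), 89.66032409667969) [-0.01361587 -0.02907819  0.05500062] [0.03579859 0.0273054  0.0615064 ]
nut top front [ 0.00852329 -0.00872439  0.06888157] [0.01155172 0.00646871 0.07233051]
step [-0.0034038  -0.01071239  0.05014418] [0.0078342  0.00920024 0.06794074]
```

View pics/w12c.png

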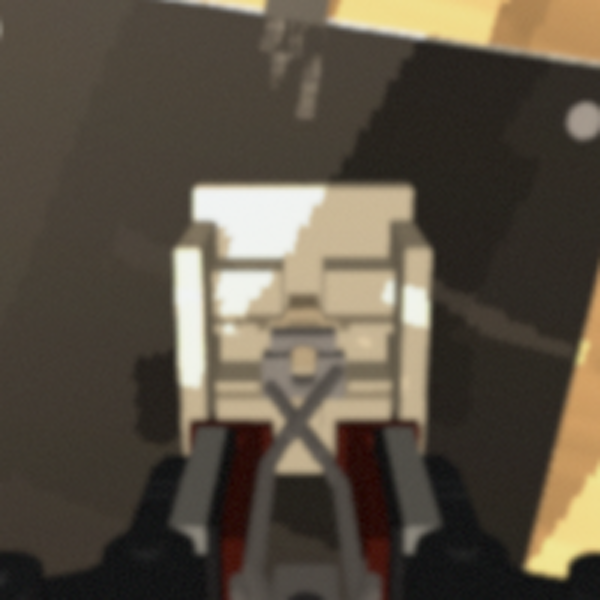

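Emit:
{"fn": "carry_out", "kwargs": {
  "commands": [
    {"delta_pos":[0,0.0,0.0015],"delta_rot":[0,0.001,0],"claw":28.5},
    {"delta_pos":[0,0.0,0.003],"delta_rot":[0,0.001,0],"claw":28.5},
    {"delta_pos":[0,0.0,0.0045],"delta_rot":[0,0.001,0],"claw":28.5},
    {"delta_pos":[0,0.0,0.0055],"delta_rot":[0,0.001,0],"claw":28.5},
    {"delta_pos":[0,0.0,0.0055],"delta_rot":[0,0.001,0],"claw":28.5}
  ]
}}

```text
time: 9.75
eef_pos: [0.64, -0.0204, 0.1253]
tcp_rot: [-0.129, 0.992, -0.0, 0.001]
contact_force: [-0.0, 0.3, 4.1]
opening: 0.282
```

```bash
python3 v.py w13
```

```text
t 9.75 pos [ 0.64   -0.0204  0.1253] yaw 104.85 F [-0.   0.3  4.1] M [ 0.05  0.1  -0.04] op 23.94 q [-0.19  0.33  1.76  0.    1.05 -2.02]
cheeks 63 ((18.34159278869629, -0.08108711242675781), (55.21490478515625, 36.26839065551758), 89.65196990966797) [ 0.000317   -0.027798    0.05501109] [0.03662979 0.02760606 0.05718548]
nut top front [ 0.00851241 -0.0145107   0.06851807] [0.01989621 0.01445738 0.07247751]
step [-0.00189356 -0.01009754  0.0501576 ] [0.00864315 0.00926717 0.06792109]
```

View pics/w13c.png

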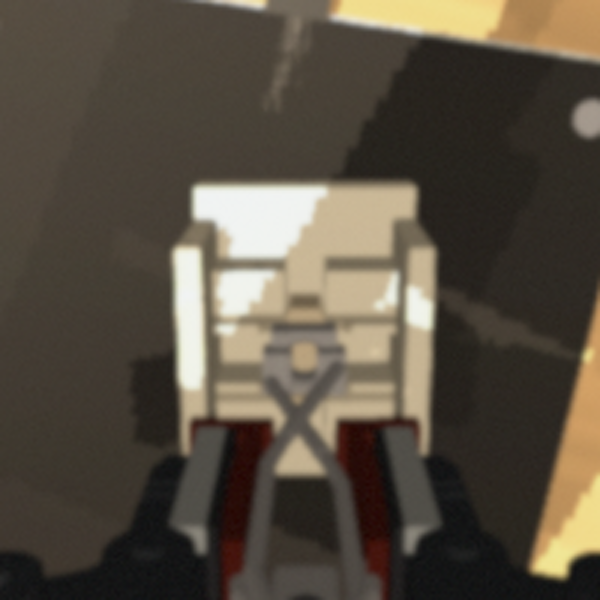

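Emit:
{"fn": "carry_out", "kwargs": {
  "commands": [
    {"delta_pos":[0.001,0.0,0.0015],"delta_rot":[0,0.002,0],"claw":28.5},
    {"delta_pos":[0.001,0.0,0.0025],"delta_rot":[0,0.002,0],"claw":28.5},
    {"delta_pos":[0.001,0.0,0.0035],"delta_rot":[0,0.002,0],"claw":28.5},
    {"delta_pos":[0.001,0.0,0.0035],"delta_rot":[0,0.002,0],"claw":28.5}
  ]
}}

```text
time: 10.13
eef_pos: [0.6399, -0.0208, 0.1231]
tcp_rot: [-0.129, 0.992, -0.001, 0.001]
contact_force: [-0.3, 0.4, 5.9]
opening: 0.285
```

```bash
python3 -c "
from h import *
st()"
```

```text
t 10.13 pos [ 0.6399 -0.0208  0.1231] yaw 104.84 F [-0.3  0.4  5.9] M [ 0.04  0.08 -0.02] op 24.26 q [-0.19  0.34  1.76 -0.    1.05 -2.02]
```

Emit:
{"fn": "carry_out", "kwargs": {
  "commands": [
    {"delta_pos":[0.0008,0.0,0.002],"delta_rot":[0,0.002,0],"claw":28.5},
    {"delta_pos":[0.0008,0.0,0.003],"delta_rot":[0,0.002,0],"claw":28.5},
    {"delta_pos":[0.0008,0.0,0.004],"delta_rot":[0,0.002,0],"claw":28.5},
    {"delta_pos":[0.0008,0.0,0.0045],"delta_rot":[0,0.002,0],"claw":28.5}
  ]
}}

```text
time: 10.47
eef_pos: [0.6392, -0.0212, 0.1183]
tcp_rot: [-0.129, 0.992, -0.001, 0.0]
contact_force: [0.1, -0.5, 4.5]
opening: 0.283
```

```bash
python3 v.py w14
```

```text
t 10.47 pos [ 0.6392 -0.0212  0.1183] yaw 104.85 F [ 0.1 -0.5  4.5] M [-0.06 -0.13  0.  ] op 24.05 q [-0.19  0.34  1.76 -0.    1.04 -2.02]Traceback (most recent call last):
  File "v.py", line 7, in <module>
    t=T[m]; print('cheeks',m.sum(),cv2.minAreaRect((t[:,:2]*1000).astype(np.float32)),t.min(0),t.max(0))
                                                                                      ~~~~~^^^
    return umr_minimum(a, axis, None, out, keepdims, initial, where)
ValueError: zero-size array to reduction operation minimum which has no identity
```

View pics/w14c.png

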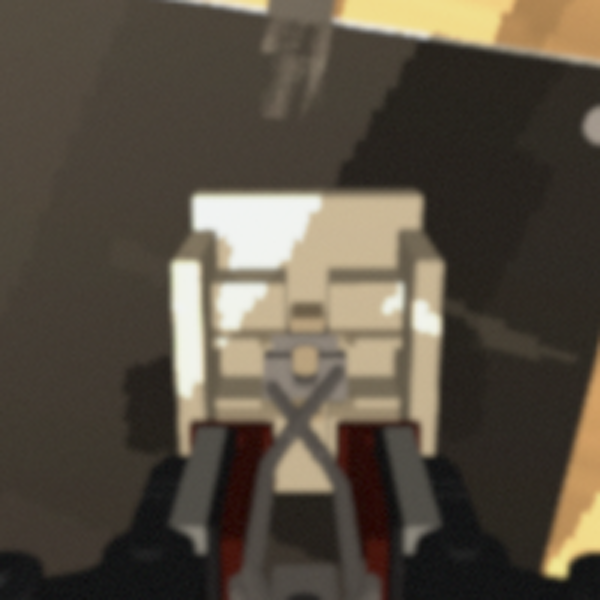

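```bash
cat > v2.py <<'E'
from h import *
import sys
f=sys.argv[1]
z=np.load(f'pics/{f}.npz'); d=z['d']; W=cloud('wrist',d,z['p'],z['q']); T=tcloud(d)
Br=np.array([[np.cos(np.radians(14.9)),np.sin(np.radians(14.9))],[-np.sin(np.radians(14.9)),np.cos(np.radians(14.9))]])
B=(W[...,:2]-np.array([.6365,-.022]))@Br.T*1000
def reg(n,x0,x1,y0,y1,zl=.02,zh=.09):
    m=(d>0)&(B[...,0]>x0)&(B[...,0]<x1)&(B[...,1]>y0)&(B[...,1]<y1)&(W[...,2]>zl)&(W[...,2]<zh)
    w=W[m]; print(n,m.sum(),'worldz med',np.round(np.median(w[:,2])*1000,2) if len(w) else None)
reg('cheek+',-32,0,22,29,.065); reg('cheek-',-32,0,-29,-22,.065)
reg('base end',-40,-33,-20,20,.03,.045); reg('bed',-80,-45,-60,60,.015,.035)
reg('mouth L',-14,-9,10,20,.048,.06);reg('mouth R',-14,-9,-20,-10,.048,.06)
reg('bed near',-45,45,-60,-35,.015,.035); reg('bed near+',-45,45,35,60,.015,.035)
m=(d>0)&(abs(T[...,1])<.015)&(abs(T[...,0])<.02)&(T[...,2]>.06)&(T[...,2]<.09)
u0=(T[...,1]>-.006)&(T[...,1]<.004)&m
for u in (314,317,321,325,328): print(u,[(v,*np.round(T[v,u]*1000,1).tolist()) for v in range(194,222,2)])
E
python3 v2.py w12|head -8; python3 v2.py w14
```

```text
cheek+ 467 worldz med 73.23
cheek- 402 worldz med 73.3
base end 468 worldz med 37.39
bed 6986 worldz med 27.41
mouth L 85 worldz med 52.95
mouth R 93 worldz med 53.0
bed near 3020 worldz med 27.36
bed near+ 3013 worldz med 27.31
cheek+ 509 worldz med 72.32
cheek- 456 worldz med 72.42
base end 544 worldz med 36.48
bed 7652 worldz med 26.55
mouth L 94 worldz med 52.21
mouth R 94 worldz med 52.38
bed near 3188 worldz med 26.52
bed near+ 3207 worldz med 26.47
314 [(194, 17.7, -5.6, 66.0), (196, 16.4, -5.6, 65.5), (198, 14.8, -5.7, 65.9), (200, 13.2, -5.7, 66.5), (202, 10.6, -5.8, 69.9), (204, 9.0, -5.8, 70.3), (206, 7.5, -5.8, 70.0), (208, 7.4, -5.7, 65.8), (210, 6.3, -5.7, 64.8), (212, 4.9, -5.7, 64.5), (214, 3.4, -5.7, 64.5), (216, 1.6, -5.8, 65.2), (218, 0.1, -5.8, 65.2), (220, 1.5, -5.6, 57.8)]
317 [(194, 16.5, -3.6, 70.2), (196, 16.0, -3.6, 66.9), (198, 12.9, -3.7, 72.1), (200, 12.0, -3.6, 70.3), (202, 10.6, -3.6, 69.8), (204, 8.8, -3.7, 70.6), (206, 6.9, -3.7, 71.8), (208, 7.7, -3.6, 65.0), (210, 6.4, -3.6, 64.6), (212, 4.8, -3.6, 64.8), (214, 2.9, -3.6, 65.9), (216, 1.7, -3.6, 64.
[... 373 characters left out ...]
126.1), (220, -3.2, -0.8, 69.7)]
325 [(194, 16.7, 2.1, 69.6), (196, 16.2, 2.0, 66.3), (198, 12.5, 2.1, 73.3), (200, 12.1, 2.1, 69.8), (202, 10.4, 2.1, 70.4), (204, 8.9, 2.1, 70.4), (206, 4.4, 2.2, 79.2), (208, 3.2, 2.2, 78.1), (210, 1.2, 2.3, 79.3), (212, -0.7, 2.3, 80.1), (214, -0.7, 2.2, 75.7), (216, -0.4, 2.2, 70.7), (218, -1.7, 2.1, 69.8), (220, 6.4, 1.8, 45.2)]
328 [(194, 13.2, 4.5, 81.6), (196, 11.3, 4.5, 82.6), (198, 11.4, 4.4, 77.0), (200, 11.3, 4.3, 72.5), (202, 10.5, 4.3, 70.1), (204, 9.0, 4.3, 70.2), (206, 7.1, 4.3, 71.1), (208, 7.1, 4.2, 66.7), (210, 6.2, 4.2, 65.1), (212, 5.3, 4.2, 63.5), (214, 3.3, 4.2, 64.7), (216, 5.8, 3.9, 54.3), (218, 6.1, 3.8, 49.7), (220, 5.3, 3.8, 48.2)]
```

Emit:
{"fn": "carry_out", "kwargs": {
  "commands": [
    {"delta_pos":[0.0005,0.0,0.0015],"delta_rot":[0,0,0],"claw":28.5},
    {"delta_pos":[0.0005,0.0,0.0025],"delta_rot":[0,0,0],"claw":28.5},
    {"delta_pos":[0.0005,0.0,0.0035],"delta_rot":[0,0,0],"claw":28.5},
    {"delta_pos":[0.0005,0.0,0.0035],"delta_rot":[0,0,0],"claw":28.5}
  ]
}}

```text
time: 10.85
eef_pos: [0.6392, -0.0213, 0.1154]
tcp_rot: [-0.129, 0.992, -0.001, 0.001]
contact_force: [0.6, -0.7, 6.1]
opening: 0.286
```

```bash
sed -i '/^W=/,$d' v.py; python3 v.py w15; python3 v2.py w15 | egrep -v '^(314|317|328)'
```

```text
t 10.85 pos [ 0.6392 -0.0213  0.1154] yaw 104.84 F [ 0.6 -0.7  6.1] M [-0.06 -0.04  0.04] op 24.35 q [-0.19  0.34  1.76 -0.    1.03 -2.02]
cheek+ 518 worldz med 71.26
cheek- 450 worldz med 71.35
base end 529 worldz med 35.33
bed 7800 worldz med 25.43
mouth L 93 worldz med 50.76
mouth R 95 worldz med 50.93
bed near 3237 worldz med 25.38
bed near+ 3222 worldz med 25.36
321 [(194, 16.7, -0.8, 69.4), (196, 16.4, -0.8, 65.4), (198, 15.1, -0.8, 65.1), (200, 13.0, -0.8, 66.9), (202, 10.5, -0.8, 70.0), (204, 8.7, -0.8, 71.0), (206, 5.0, -0.8, 77.6), (208, 3.1, -0.8, 78.3), (210, 1.7, -0.8, 77.7), (212, -0.2, -0.8, 78.5), (214, -1.7, -0.8, 78.4), (216, -1.3, -0.8, 72.9), (218, -1.9, -0.8, 70.5), (220, -3.5, -0.8, 70.5)]
325 [(194, 16.4, 2.1, 70.4), (196, 16.5, 2.0, 65.2), (198, 14.9, 2.0, 65.6), (200, 13.6, 2.0, 65.0), (202, 10.6, 2.1, 69.8), (204, 9.1, 2.1, 69.9), (206, 5.1, 2.2, 77.2), (208, 3.4, 2.2, 77.6), (210, 1.7, 2.2, 77.9), (212, 0.1, 2.2, 77.8), (214, -0.6, 2.2, 75.3), (216, -1.0, 2.2, 72.2), (218, -1.7, 2.1, 69.9), (220, 6.4, 1.8, 45.2)]
```

Emit:
{"fn": "carry_out", "kwargs": {
  "commands": [
    {"delta_pos":[0.0002,0.0,0.0015],"delta_rot":[0,0.001,0],"claw":28.5},
    {"delta_pos":[0.0002,0.0,0.003],"delta_rot":[0,0.001,0],"claw":28.5},
    {"delta_pos":[0.0002,0.0,0.0035],"delta_rot":[0,0.001,0],"claw":28.5},
    {"delta_pos":[0.0002,0.0,0.0035],"delta_rot":[0,0.001,0],"claw":28.5}
  ]
}}

```text
time: 11.23
eef_pos: [0.6402, -0.0215, 0.1138]
tcp_rot: [-0.129, 0.992, -0.002, 0.002]
contact_force: [0.0, 0.0, 8.4]
opening: 0.284
```

```bash
python3 v.py w16; python3 v2.py w16 | egrep -v '^(314|317|328)'
```

```text
t 11.23 pos [ 0.6402 -0.0215  0.1138] yaw 104.84 F [0.  0.  8.4] M [0.04 0.01 0.01] op 24.1 q [-0.19  0.35  1.76 -0.    1.03 -2.02]
cheek+ 514 worldz med 70.32
cheek- 462 worldz med 70.38
base end 550 worldz med 34.42
bed 7830 worldz med 24.45
mouth L 93 worldz med 50.06
mouth R 87 worldz med 50.0
bed near 3267 worldz med 24.42
bed near+ 3292 worldz med 24.39
321 [(194, 17.2, -0.8, 67.8), (196, 16.7, -0.8, 64.5), (198, 15.1, -0.8, 64.9), (200, 12.1, -0.8, 70.0), (202, 10.6, -0.8, 69.8), (204, 6.5, -0.8, 77.7), (206, 4.9, -0.8, 77.8), (208, 3.5, -0.8, 77.2), (210, 1.4, -0.8, 78.6), (212, 0.3, -0.8, 77.3), (214, -0.5, -0.8, 75.1), (216, -0.6, -0.8, 71.2), (218, -1.6, -0.8, 69.6), (220, -3.2, -0.8, 69.7)]
325 [(194, 17.6, 2.0, 66.5), (196, 16.4, 2.0, 65.4), (198, 14.8, 2.0, 66.0), (200, 12.3, 2.1, 69.2), (202, 10.6, 2.1, 70.0), (204, 6.6, 2.2, 77.4), (206, 4.8, 2.2, 78.1), (208, 3.5, 2.2, 77.2), (210, 1.6, 2.2, 78.2), (212, 0.6, 2.2, 76.5), (214, -0.3, 2.2, 74.5), (216, -0.2, 2.1, 70.1), (218, -1.6, 2.1, 69.6), (220, 6.5, 1.8, 45.2)]
```

Emit:
{"fn": "carry_out", "kwargs": {
  "commands": [
    {"delta_pos":[0.0008,0.0,0.0015],"delta_rot":[0,0.003,0],"claw":28.5},
    {"delta_pos":[0.0008,0.0,0.003],"delta_rot":[0,0.003,0],"claw":28.5},
    {"delta_pos":[0.0008,0.0,0.004],"delta_rot":[0,0.003,0],"claw":28.5},
    {"delta_pos":[0.0008,0.0,0.004],"delta_rot":[0,0.003,0],"claw":28.5}
  ]
}}

```text
time: 11.62
eef_pos: [0.6406, -0.0218, 0.1116]
tcp_rot: [-0.129, 0.992, -0.002, 0.002]
contact_force: [0.5, 0.7, 9.4]
opening: 0.286
```

```bash
python3 v.py w17; python3 v2.py w17 | egrep -v '^(314|317|328)'
```

```text
t 11.62 pos [ 0.6406 -0.0218  0.1116] yaw 104.84 F [0.5 0.7 9.4] M [ 0.04  0.03 -0.02] op 24.3 q [-0.19  0.35  1.76 -0.    1.03 -2.02]
cheek+ 528 worldz med 70.23
cheek- 467 worldz med 70.28
base end 558 worldz med 34.33
bed 8024 worldz med 24.39
mouth L 89 worldz med 50.13
mouth R 93 worldz med 50.19
bed near 3318 worldz med 24.34
bed near+ 3354 worldz med 24.33
321 [(194, 18.0, -0.8, 64.9), (196, 17.5, -0.8, 61.8), (198, 15.8, -0.8, 62.7), (200, 13.7, -0.8, 64.8), (202, 11.2, -0.8, 67.9), (204, 9.3, -0.8, 69.2), (206, 5.6, -0.8, 75.6), (208, 4.3, -0.8, 74.9), (210, 2.7, -0.8, 75.0), (212, 0.9, -0.8, 75.6), (214, 0.0, -0.8, 73.7), (216, -0.1, -0.8, 69.7), (218, -0.8, -0.8, 67.7), (220, -2.5, -0.8, 68.1)]
325 [(194, 17.7, 2.0, 65.9), (196, 17.1, 2.0, 63.0), (198, 16.1, 2.0, 61.8), (200, 13.6, 2.0, 64.9), (202, 11.6, 2.1, 66.7), (204, 9.6, 2.1, 68.4), (206, 5.7, 2.2, 75.5), (208, 4.2, 2.2, 75.3), (210, 2.6, 2.2, 75.2), (212, 0.8, 2.2, 75.8), (214, 0.2, 2.2, 73.2), (216, -0.1, 2.1, 69.9), (218, -1.0, 2.1, 68.1), (220, -2.6, 2.1, 68.2)]
```

Emit:
{"fn": "carry_out", "kwargs": {
  "commands": [
    {"delta_pos":[0.0012,0.0,0.0015],"delta_rot":[0,0.004,0],"claw":28.5},
    {"delta_pos":[0.0012,0.0,0.003],"delta_rot":[0,0.004,0],"claw":28.5},
    {"delta_pos":[0.0012,0.0,0.004],"delta_rot":[0,0.004,0],"claw":28.5},
    {"delta_pos":[0.0012,0.0,0.004],"delta_rot":[0,0.004,0],"claw":28.5}
  ]
}}

```text
time: 12.0
eef_pos: [0.6408, -0.0222, 0.1098]
tcp_rot: [-0.129, 0.992, -0.003, 0.001]
contact_force: [-0.4, 0.5, 10.2]
opening: 0.286
```

```bash
python3 v.py w18; python3 v2.py w18 | egrep -v '^(314|317|328)'
```

```text
t 12.0 pos [ 0.6408 -0.0222  0.1098] yaw 104.84 F [-0.4  0.5 10.2] M [0.06 0.09 0.03] op 24.29 q [-0.19  0.35  1.76 -0.01  1.02 -2.02]
cheek+ 536 worldz med 69.86
cheek- 474 worldz med 69.9
base end 551 worldz med 33.92
bed 8137 worldz med 23.97
mouth L 83 worldz med 49.83
mouth R 90 worldz med 49.51
bed near 3337 worldz med 23.95
bed near+ 3374 worldz med 23.89
321 [(194, 17.9, -0.8, 65.5), (196, 17.8, -0.8, 60.8), (198, 16.3, -0.8, 61.0), (200, 15.0, -0.8, 60.5), (202, 12.0, -0.8, 65.5), (204, 10.5, -0.8, 65.6), (206, 6.0, -0.8, 74.5), (208, 4.4, -0.8, 74.7), (210, 2.6, -0.8, 75.3), (212, 1.3, -0.8, 74.4), (214, 0.5, -0.8, 72.4), (216, 0.7, -0.8, 67.8), (218, -0.4, -0.8, 66.6), (220, -2.2, -0.8, 67.1)]
325 [(194, 17.9, 2.0, 65.4), (196, 17.7, 2.0, 61.3), (198, 16.2, 2.0, 61.4), (200, 14.3, 2.0, 62.9), (202, 11.8, 2.1, 66.1), (204, 73.7, -0.5, -126.1), (206, 6.2, 2.2, 73.8), (208, 4.4, 2.2, 74.7), (210, 2.8, 2.2, 74.6), (212, 1.3, 2.2, 74.6), (214, -0.3, 2.2, 74.6), (216, 0.0, 2.1, 69.4), (218, -0.3, 2.1, 66.3), (220, -1.9, 2.1, 66.5)]
```

View pics/w18c.png

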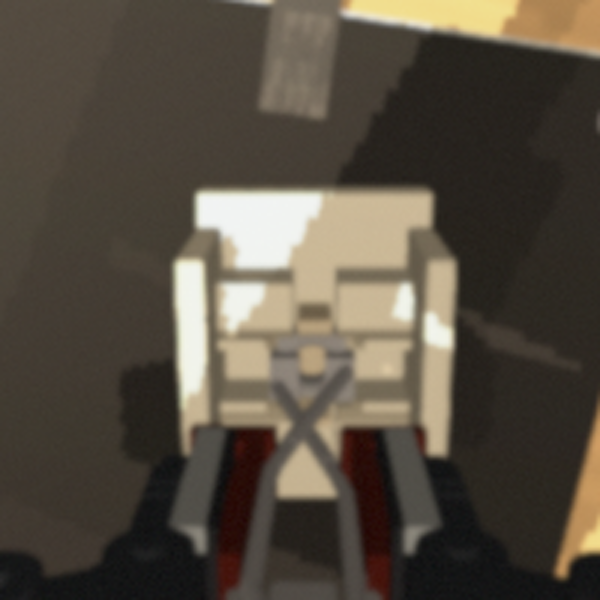

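Emit:
{"fn": "carry_out", "kwargs": {
  "commands": [
    {"delta_pos":[0.001,0.0015,0.001],"delta_rot":[-0.002,0.005,0],"claw":28.5},
    {"delta_pos":[0.001,0.0015,0.0025],"delta_rot":[-0.002,0.005,0],"claw":28.5},
    {"delta_pos":[0.001,0.0015,0.004],"delta_rot":[-0.002,0.005,0],"claw":28.5},
    {"delta_pos":[0.001,0.0015,0.0045],"delta_rot":[-0.002,0.005,0],"claw":28.5}
  ]
}}

```text
time: 12.38
eef_pos: [0.641, -0.0212, 0.1079]
tcp_rot: [-0.129, 0.992, -0.003, 0.001]
contact_force: [-0.4, 0.3, 10.5]
opening: 0.282
```

```bash
python3 v.py w19; python3 v2.py w19 | egrep -v '^(314|317|328)'
```

```text
t 12.38 pos [ 0.641  -0.0212  0.1079] yaw 104.83 F [-0.4  0.3 10.5] M [ 0.02  0.2  -0.02] op 24.0 q [-0.19  0.36  1.76 -0.01  1.02 -2.02]
cheek+ 533 worldz med 69.25
cheek- 486 worldz med 69.38
base end 566 worldz med 33.42
bed 8150 worldz med 23.47
mouth L 82 worldz med 49.32
mouth R 81 worldz med 49.25
bed near 3379 worldz med 23.43
bed near+ 3421 worldz med 23.38
321 [(194, 17.4, -0.8, 67.1), (196, 16.8, -0.8, 64.2), (198, 16.6, -0.8, 60.0), (200, 15.1, -0.8, 60.4), (202, 13.3, -0.8, 61.5), (204, 10.0, -0.8, 66.9), (206, 6.0, -0.8, 74.5), (208, 4.7, -0.8, 73.8), (210, 2.8, -0.8, 74.8), (212, 1.4, -0.8, 74.2), (214, 0.4, -0.8, 72.7), (216, -0.1, -0.8, 69.8), (218, -0.4, -0.8, 66.5), (220, -1.9, -0.8, 66.4)]
325 [(194, 17.2, 2.1, 67.7), (196, 17.2, 2.0, 62.8), (198, 16.5, 2.0, 60.5), (200, 15.2, 2.0, 59.9), (202, 13.4, 2.0, 61.0), (204, 10.5, 2.1, 65.7), (206, 6.0, 2.2, 74.5), (208, 4.4, 2.2, 74.7), (210, 3.0, 2.2, 74.0), (212, 1.4, 2.2, 74.1), (214, 0.4, 2.2, 72.7), (216, 0.7, 2.1, 67.7), (218, -0.8, 2.1, 67.5), (220, 6.8, 1.8, 44.2)]
```

Emit:
{"fn": "carry_out", "kwargs": {
  "commands": [
    {"delta_pos":[0.0015,0.001,0.001],"delta_rot":[-0.002,0.006,0],"claw":28.5},
    {"delta_pos":[0.0015,0.001,0.0025],"delta_rot":[-0.002,0.006,0],"claw":28.5},
    {"delta_pos":[0.0015,0.001,0.004],"delta_rot":[-0.002,0.006,0],"claw":28.5},
    {"delta_pos":[0.0015,0.001,0.0045],"delta_rot":[-0.002,0.006,0],"claw":28.5}
  ]
}}

```text
time: 12.77
eef_pos: [0.6411, -0.0209, 0.1065]
tcp_rot: [-0.129, 0.992, -0.003, -0.0]
contact_force: [-1.8, -0.6, 13.8]
opening: 0.285
```

```bash
python3 v.py w20; python3 v2.py w20 | egrep -v '^(314|317|328)'
```

```text
t 12.77 pos [ 0.6411 -0.0209  0.1065] yaw 104.83 F [-1.8 -0.6 13.8] M [ 0.01  0.27 -0.02] op 24.25 q [-0.19  0.36  1.76 -0.01  1.02 -2.02]
cheek+ 527 worldz med 68.33
cheek- 499 worldz med 68.44
base end 569 worldz med 32.52
bed 8191 worldz med 22.54
mouth L 56 worldz med 48.6
mouth R 55 worldz med 48.55
bed near 3386 worldz med 22.49
bed near+ 3441 worldz med 22.42
321 [(194, 17.1, -0.8, 68.2), (196, 17.2, -0.8, 62.7), (198, 16.8, -0.7, 59.6), (200, 15.7, -0.7, 58.5), (202, 13.2, -0.8, 61.7), (204, 7.7, -0.8, 74.1), (206, 6.2, -0.8, 73.9), (208, 4.9, -0.8, 73.1), (210, 3.1, -0.8, 73.8), (212, 1.4, -0.8, 74.3), (214, 0.3, -0.8, 72.9), (216, 0.4, -0.8, 68.6), (218, -0.6, -0.8, 67.2), (220, -1.6, -0.8, 65.7)]
325 [(194, 17.2, 2.1, 67.8), (196, 17.3, 2.0, 62.4), (198, 16.5, 2.0, 60.3), (200, 15.1, 2.0, 60.3), (202, 13.2, 2.0, 61.7), (204, 10.1, 2.1, 66.6), (206, 6.1, 2.2, 74.2), (208, 4.5, 2.2, 74.3), (210, 2.9, 2.2, 74.5), (212, 1.7, 2.2, 73.3), (214, 1.3, 2.1, 70.2), (216, 0.7, 2.1, 67.7), (218, -0.7, 2.1, 67.2), (220, 7.0, 1.8, 43.8)]
```

View pics/w20c.png

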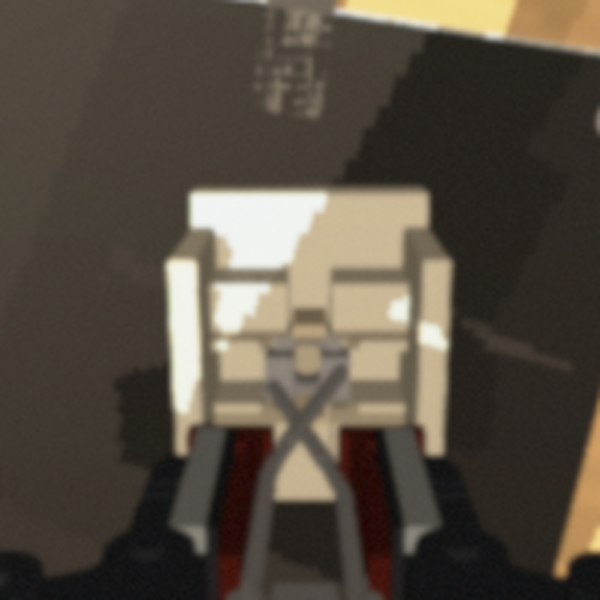

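Emit:
{"fn": "carry_out", "kwargs": {
  "commands": [
    {"delta_pos":[0.0012,0.0005,0.003],"delta_rot":[-0.002,0.006,0],"claw":28.5},
    {"delta_pos":[0.0012,0.0005,0.0045],"delta_rot":[-0.002,0.006,0],"claw":28.5},
    {"delta_pos":[0.0012,0.0005,0.0048],"delta_rot":[-0.002,0.006,0],"claw":28.5}
  ]
}}

```text
time: 13.07
eef_pos: [0.6417, -0.021, 0.1056]
tcp_rot: [-0.129, 0.992, -0.003, -0.002]
contact_force: [-2.6, 0.5, 15.2]
opening: 0.286
```

```bash
python3 v.py w21; python3 v2.py w21 | egrep -v '^(314|317|328)'
```

```text
t 13.07 pos [ 0.6417 -0.021   0.1056] yaw 104.83 F [-2.6  0.5 15.2] M [ 0.07  0.56 -0.01] op 24.28 q [-0.19  0.36  1.76 -0.01  1.02 -2.01]
cheek+ 515 worldz med 67.48
cheek- 483 worldz med 67.49
base end 553 worldz med 31.65
bed 8248 worldz med 21.64
mouth L 14 worldz med 48.32
mouth R 13 worldz med 48.31
bed near 3402 worldz med 21.61
bed near+ 3430 worldz med 21.54
321 [(194, 17.5, -0.8, 66.6), (196, 17.8, -0.7, 61.0), (198, 17.4, -0.7, 57.6), (200, 15.4, -0.8, 59.5), (202, 12.3, -0.8, 64.6), (204, 7.7, -0.8, 73.9), (206, 6.1, -0.8, 74.2), (208, 5.0, -0.8, 72.9), (210, 3.5, -0.8, 72.7), (212, 1.6, -0.8, 73.7), (214, 1.2, -0.8, 70.6), (216, 1.0, -0.8, 67.0), (218, -0.5, -0.8, 66.9), (220, -1.3, -0.8, 64.9)]
325 [(194, 17.4, 2.1, 67.1), (196, 17.6, 2.0, 61.6), (198, 16.9, 2.0, 59.1), (200, 15.1, 2.0, 60.3), (202, 12.5, 2.0, 63.8), (204, 7.7, 2.2, 74.0), (206, 6.2, 2.2, 73.8), (208, 4.6, 2.2, 74.0), (210, 3.2, 2.2, 73.7), (212, 1.6, 2.2, 73.6), (214, 0.7, 2.2, 72.0), (216, 0.6, 2.1, 67.9), (218, -0.2, 2.1, 66.0), (220, 7.2, 1.8, 43.3)]
```

```bash
python3 -c "
from h import *
go([.6395,-.0205,.1115],104.9)"
```

```text
t 13.12 pos [ 0.6417 -0.021   0.1057] yaw 104.84 F [-2.6  0.8 15. ] M [0.04 0.55 0.  ] op 24.46 q [-0.19  0.36  1.76 -0.01  1.02 -2.01]
dpos [0.0021, 0.001, -0.0058] drot [-0.0049, -0.0037, -0.0011] len 0.006233265089246237 deg 0.35686463154455206
```

Emit:
{"fn": "carry_out", "kwargs": {
  "commands": [
    {"delta_pos":[0.001,0.0005,-0.002],"delta_rot":[-0.0049,-0.0037,0],"claw":28.5},
    {"delta_pos":[0.0021,0.001,-0.0045],"delta_rot":[-0.0049,-0.0037,0],"claw":28.5},
    {"delta_pos":[0.0021,0.001,-0.0058],"delta_rot":[-0.0049,-0.0037,0],"claw":28.5},
    {"delta_pos":[0.0021,0.001,-0.0058],"delta_rot":[-0.0049,-0.0037,0],"claw":28.5}
  ]
}}

```text
time: 13.45
eef_pos: [0.6397, -0.0207, 0.1117]
tcp_rot: [-0.129, 0.992, -0.0, 0.0]
contact_force: [0.7, 0.4, 3.0]
opening: 0.284
```

```bash
python3 v.py w22; python3 v2.py w22 | egrep -v '^(314|317|328)'
```

```text
t 13.45 pos [ 0.6397 -0.0207  0.1117] yaw 104.84 F [0.7 0.4 3. ] M [-0.14 -0.22  0.05] op 24.11 q [-0.19  0.35  1.76 -0.    1.03 -2.02]
cheek+ 556 worldz med 72.26
cheek- 484 worldz med 72.38
base end 536 worldz med 36.58
bed 8202 worldz med 26.51
mouth L 100 worldz med 52.01
mouth R 94 worldz med 52.01
bed near 3366 worldz med 26.48
bed near+ 3336 worldz med 26.44
321 [(194, 16.2, -0.8, 71.2), (196, 16.3, -0.8, 66.0), (198, 16.0, -0.8, 61.9), (200, 15.2, -0.7, 60.1), (202, 13.2, -0.8, 61.9), (204, 10.4, -0.8, 65.9), (206, 5.8, -0.8, 75.1), (208, 4.7, -0.8, 73.8), (210, 3.1, -0.8, 73.8), (212, 1.4, -0.8, 74.3), (214, 0.0, -0.8, 73.7), (216, -0.9, -0.8, 72.0), (218, -1.2, -0.8, 68.7), (220, -1.7, -0.8, 66.0)]
325 [(194, 16.2, 2.1, 71.2), (196, 15.8, 2.1, 67.4), (198, 16.2, 2.0, 61.4), (200, 15.3, 2.0, 59.6), (202, 13.4, 2.0, 61.1), (204, 10.2, 2.1, 66.5), (206, 8.5, 2.1, 67.2), (208, 4.6, 2.2, 74.1), (210, 3.1, 2.2, 73.8), (212, 1.4, 2.2, 74.3), (214, 0.4, 2.2, 72.5), (216, -0.1, 2.1, 69.8), (218, -0.4, 2.1, 66.5), (220, 6.4, 1.8, 45.3)]
```

View pics/w22c.png

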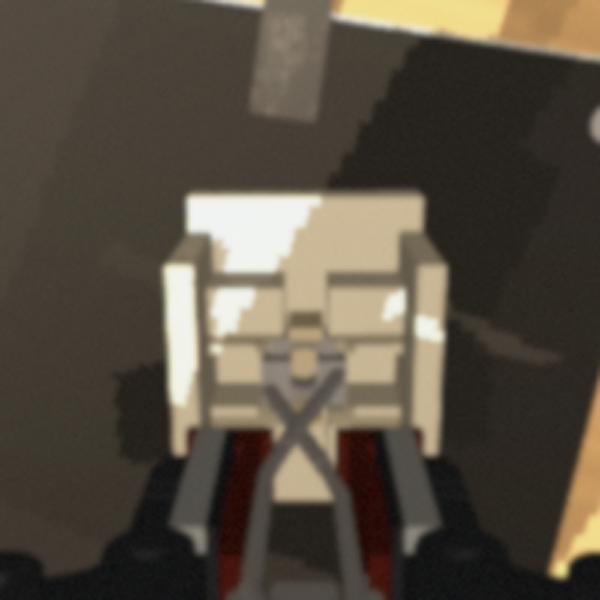

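Emit:
{"fn": "carry_out", "kwargs": {
  "commands": [
    {"delta_pos":[0.0,0,-0.0008],"delta_rot":[0,0,0],"claw":26},
    {"delta_pos":[0,0,-0.0008],"delta_rot":[0,0,0],"claw":23},
    {"delta_pos":[0,0,-0.0008],"delta_rot":[0,0,0],"claw":20},
    {"delta_pos":[0,0,-0.0008],"delta_rot":[0,0,0],"claw":19.2},
    {"delta_pos":[0,0,-0.0008],"delta_rot":[0,0,0],"claw":19.2}
  ]
}}

```text
time: 13.92
eef_pos: [0.6397, -0.0208, 0.1121]
tcp_rot: [-0.129, 0.992, -0.0, 0.0]
contact_force: [0.8, -0.2, 3.4]
opening: 0.194
```

```bash
python3 v.py w23; python3 v2.py w23 | egrep -v '^(314|317|328)'
```

```text
t 13.92 pos [ 0.6397 -0.0208  0.1121] yaw 104.84 F [ 0.8 -0.2  3.4] M [-0.22 -0.28  0.03] op 16.53 q [-0.19  0.35  1.76 -0.    1.03 -2.02]
cheek+ 560 worldz med 72.46
cheek- 482 worldz med 72.57
base end 549 worldz med 36.66
bed 8112 worldz med 26.67
mouth L 102 worldz med 52.11
mouth R 87 worldz med 52.28
bed near 3465 worldz med 26.62
bed near+ 3439 worldz med 26.57
321 [(194, 16.0, -0.8, 71.9), (196, 16.0, -0.8, 66.7), (198, 16.1, -0.8, 61.9), (200, 15.2, -0.7, 60.0), (202, 13.0, -0.8, 62.3), (204, 10.0, -0.8, 66.9), (206, 5.7, -0.8, 75.3), (208, 4.4, -0.8, 74.7), (210, 2.7, -0.8, 75.0), (212, 1.5, -0.8, 73.9), (214, -0.4, -0.8, 74.9), (216, -0.9, -0.8, 72.0), (218, -1.3, -0.8, 68.8), (220, -1.9, -0.8, 66.4)]
325 [(194, 16.0, 2.1, 71.7), (196, 15.9, 2.1, 67.1), (198, 15.9, 2.0, 62.3), (200, 14.7, 2.0, 61.4), (202, 13.2, 2.0, 61.7), (204, 10.3, 2.1, 66.3), (206, 8.7, 2.1, 66.4), (208, 4.0, 2.2, 75.7), (210, 2.5, 2.2, 75.4), (212, 1.0, 2.2, 75.3), (214, -0.1, 2.2, 73.9), (216, -0.3, 2.1, 70.4), (218, -0.4, 2.1, 66.6), (220, 6.4, 1.8, 45.2)]
```

View pics/w23c.png

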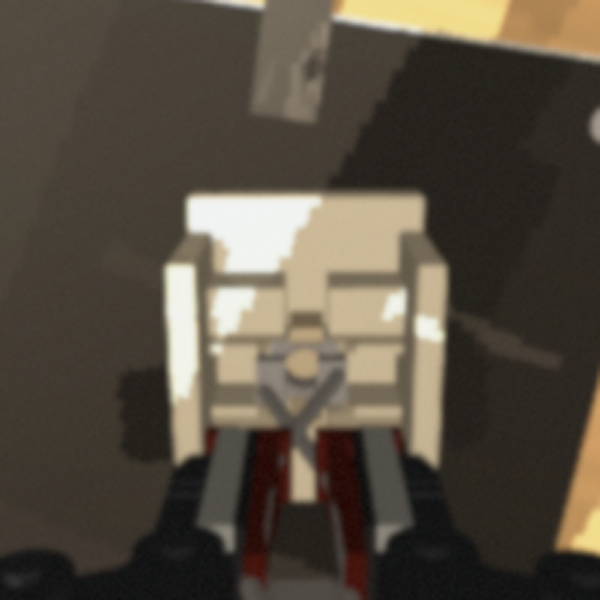

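Emit:
{"fn": "carry_out", "kwargs": {
  "commands": [
    {"delta_pos":[0.0,0.0006,0],"delta_rot":[0,0,0],"claw":19.0},
    {"delta_pos":[0,0.0006,-0.001],"delta_rot":[0,0,0],"claw":19.0},
    {"delta_pos":[0,0.0006,-0.003],"delta_rot":[0,0,0],"claw":19.0},
    {"delta_pos":[0,0.0006,-0.006],"delta_rot":[0,0,0],"claw":19.0},
    {"delta_pos":[0,0.0006,-0.009],"delta_rot":[0,0,0],"claw":19.0},
    {"delta_pos":[0,0.0006,-0.012],"delta_rot":[0,0,0],"claw":19.0}
  ]
}}

```text
time: 14.47
eef_pos: [0.6388, -0.0199, 0.1235]
tcp_rot: [-0.129, 0.992, 0.0, -0.001]
contact_force: [-1.4, 0.4, -0.2]
opening: 0.192
```

```bash
python3 v.py w24; python3 v2.py w24 | egrep -v '^(314|317|328)'
```

```text
t 14.47 pos [ 0.6388 -0.0199  0.1235] yaw 104.84 F [-1.4  0.4 -0.2] M [-0.01  0.05 -0.03] op 16.29 q [-0.19  0.33  1.76 -0.    1.05 -2.02]
cheek+ 498 worldz med 73.18
cheek- 426 worldz med 73.28
base end 508 worldz med 37.31
bed 7320 worldz med 27.41
mouth L 94 worldz med 53.05
mouth R 93 worldz med 53.03
bed near 3212 worldz med 27.37
bed near+ 3200 worldz med 27.33
321 [(194, 15.0, -0.8, 75.2), (196, 14.5, -0.8, 71.7), (198, 12.8, -0.8, 72.5), (200, 10.0, -0.8, 76.4), (202, 6.0, -0.8, 84.2), (204, 4.6, -0.8, 83.5), (206, 2.0, -0.8, 86.3), (208, 0.5, -0.8, 85.9), (210, -0.9, -0.8, 85.2), (212, -1.8, -0.8, 83.1), (214, -2.0, -0.8, 79.2), (216, -3.1, -0.8, 77.7), (218, -4.0, -0.8, 75.9), (220, -5.0, -0.8, 74.2)]
325 [(194, 15.3, 2.2, 74.4), (196, 14.7, 2.1, 71.1), (198, 13.3, 2.1, 70.7), (200, 10.0, 2.2, 76.5), (202, 8.3, 2.2, 76.8), (204, 7.0, 2.2, 76.2), (206, 2.1, 2.3, 85.9), (208, 1.0, 2.3, 84.5), (210, 0.4, 2.3, 81.6), (212, 0.0, 2.2, 78.0), (214, -0.8, 2.2, 75.9), (216, -2.9, 2.2, 77.3), (218, -3.7, 2.2, 75.1), (220, -4.7, 2.2, 73.5)]
```

View pics/w24c.png

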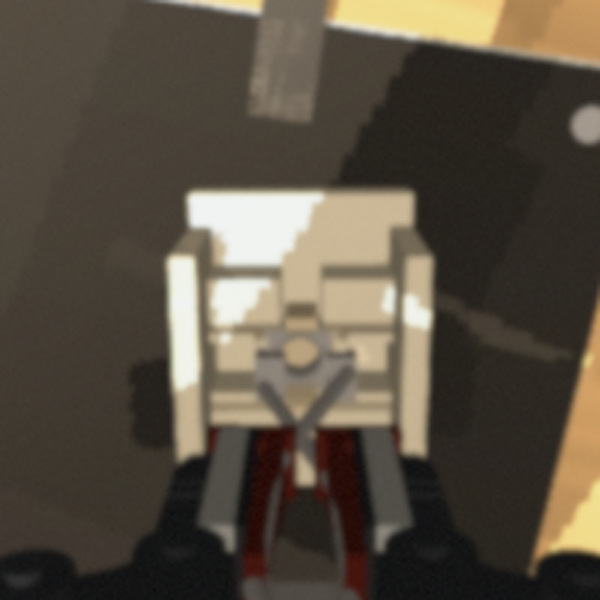

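Emit:
{"fn": "carry_out", "kwargs": {
  "commands": [
    {"delta_pos":[0,0,-0.01],"delta_rot":[0,0,0],"claw":19.0},
    {"delta_pos":[0,0,-0.03],"delta_rot":[0,0,0],"claw":19.2},
    {"delta_pos":[0,0,-0.06],"delta_rot":[0,0,0],"claw":22},
    {"delta_pos":[0,0,-0.085],"delta_rot":[0,0,0],"claw":25},
    {"delta_pos":[0,0,-0.09],"delta_rot":[0,0,0],"claw":28.5},
    {"delta_pos":[0,0,-0.09],"delta_rot":[0,0,0],"claw":28.5}
  ]
}}

```text
time: 15.02
eef_pos: [0.6409, -0.0202, 0.2183]
tcp_rot: [-0.129, 0.992, -0.001, 0.003]
contact_force: [-0.5, 0.1, -0.6]
opening: 0.286
```

```bash
python3 v.py w25; python3 - <<'E'
from h import *
z=np.load('pics/w25.npz');im=z['im']; cv2.imwrite('pics/w25d.png',cv2.resize(im[120:220,260:380,::-1],None,fx=6,fy=6,interpolation=cv2.INTER_CUBIC))
tw(z['d'])
E
```

```text
t 15.02 pos [ 0.6409 -0.0202  0.2183] yaw 104.84 F [-0.5  0.1 -0.6] M [-0.01  0.03 -0.01] op 24.35 q [-0.19  0.23  1.7  -0.    1.2  -2.02]
jaw 268 x [-0.0019  0.0089] y [-0.0071  0.0063] z [0.0551 0.0723]
jawlow 4 x [0.0075 0.0077] y [-0.0066  0.0058] z [0.0717 0.0723]
guards 78 x [0.0058 0.0105] y [-0.0225  0.0218] z [0.016 0.021]
tail 2116 x [0.0003 0.0196] y [-0.012  0.012] z [-0.06 -0.03]
```

View pics/w25d.png

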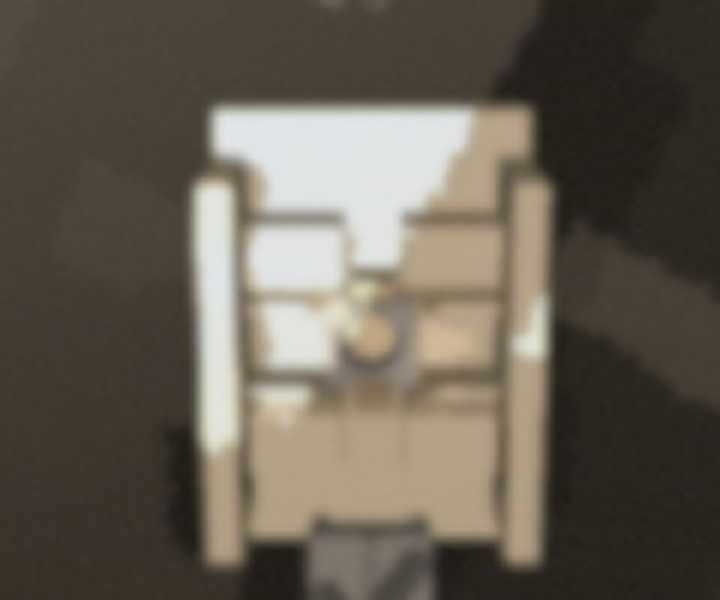

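```bash
python3 - <<'E'
from h import *
z=np.load('pics/w25.npz');im=z['im'].astype(int);d=z['d'];W=cloud('wrist',d,z['p'],z['q']);T=tcloud(d)
# bracket frame from cheeks
m=(d>0)&(W[...,2]>.068)&(W[...,2]<.08)&(np.hypot(W[...,0]-.6365,W[...,1]+.022)<.05)&(T[...,2]>.1)
r=cv2.minAreaRect((T[m][:,:2]*1000).astype(np.float32)); c=np.array(r[0])/1000; print(r)
b=(d>0)&(abs(T[...,0]-c[0])<.014)&(abs(T[...,1]-c[1])<.010)
g=b&(im.max(-1)-im.min(-1)<22)&(W[...,2]<.056)&(W[...,2]>.042)
P=W[g]; t=(T[g][:,:2]-c)*1000; zz=P[:,2]*1000
A=np.c_[t,np.ones(len(t))]; k=abs(zz-np.median(zz))<2; s=np.linalg.lstsq(A[k],zz[k],rcond=None)[0]; print(len(t),k.sum(),'plane slope deg',np.degrees(np.arctan(s[:2])),'z',s[2],'x',t[k].min(0),t[k].max(0))
# profile along tool x at center columns
for yy in (-6,-3,0,3,6):
  mm=b&(abs((T[...,1]-c[1])*1000-yy)<.8); o=np.argsort(-T[mm][:,0]); print(yy,[(round((T[mm][i,0]-c[0])*1000,1),round(W[mm][i,2]*1000,1)) for i in o][::1])
E
```

```text
((6.240409851074219, 0.032230377197265625), (56.06401062011719, 64.2804946899414), 89.91825103759766)
70 54 plane slope deg [1.28109069 1.40033716] z 46.495321241697546 x [-7.37847907 -8.39947359] [12.58230759  5.44601101]
-6 [(np.float64(13.6), np.float64(53.0)), (np.float64(12.5), np.float64(52.5)), (np.float64(11.7), np.float64(54.2)), (np.float64(10.3), np.float64(52.0)), (np.float64(9.0), np.float64(50.8)), (np.float64(8.1), np.float64(297.6)), (np.float64(7.9), np.float64(296.7)), (np.float64(7.8), np.float64(291.2)), (np.float64(7.7), np.float64(295.9)), (np.float64(7.7), np.float64(297.3)), (np.float64(7.6), np.float64(285.2)), (np.float64(7.6), np.float64(281.9)), (np.float64(7.6), np.float64(294.9)), (np.float64(7.6), np.float64(295.1)), (np.float64(7.5), np.float64(296.9)), (np.float64(7.5), np.float64(295.5)), (np.float64(7.4), np.float64(289.2)), (np.float64(7.4), np.float64(285.0)), (np.float64(7.4), np.float64(293.5)), (np.float64(7.3), np.float64(282.6)), (np.float64(7.3), np.float64(290.3)), (np.float64(7.3), np.float64(295.4)), (np.float64(7.3), np.float64(292.6)), 
[... 28226 characters left out ...]
6.5)), (np.float64(-7.2), np.float64(156.3)), (np.float64(-7.7), np.float64(156.8)), (np.float64(-8.0), np.float64(156.1)), (np.float64(-8.3), np.float64(46.3)), (np.float64(-8.5), np.float64(49.6)), (np.float64(-8.8), np.float64(44.2)), (np.float64(-8.9), np.float64(48.4)), (np.float64(-9.0), np.float64(52.0)), (np.float64(-9.2), np.float64(51.4)), (np.float64(-9.9), np.float64(52.7)), (np.float64(-9.9), np.float64(52.7)), (np.float64(-10.8), np.float64(53.6)), (np.float64(-10.8), np.float64(53.5)), (np.float64(-11.8), np.float64(53.9)), (np.float64(-11.8), np.float64(53.8)), (np.float64(-12.9), np.float64(53.7)), (np.float64(-13.4), np.float64(51.9)), (np.float64(-13.9), np.float64(54.2))]
```

Emit:
{"fn": "carry_out", "kwargs": {
  "commands": [
    {"delta_pos":[-0.04,0,0],"delta_rot":[0,-0.005,0],"claw":28.5},
    {"delta_pos":[-0.08,0,0.01],"delta_rot":[0,-0.005,0],"claw":28.5},
    {"delta_pos":[-0.11,0,0.02],"delta_rot":[0,-0.005,0],"claw":28.5},
    {"delta_pos":[-0.11,0,0.02],"delta_rot":[0,-0.005,0],"claw":28.5},
    {"delta_pos":[-0.11,0,0.02],"delta_rot":[0,-0.005,0],"claw":28.5}
  ]
}}

```text
time: 15.48
eef_pos: [0.7447, 0.0088, 0.1899]
tcp_rot: [-0.13, 0.992, 0.001, -0.001]
contact_force: [1.2, -0.0, -0.8]
opening: 0.287
```

```bash
python3 - <<'E'
from h import *
st(); im,d,s=snap('wrist','w26'); W=cloud('wrist',d,s['eef_pos'],s['tcp_rot']); T=tcloud(d)
m=(d>0)&(W[...,2]>.068)&(W[...,2]<.08)&(np.hypot(W[...,0]-.6365,W[...,1]+.022)<.05)&(T[...,2]>.1)
r=cv2.minAreaRect((T[m][:,:2]*1000).astype(np.float32)); c=np.array(r[0])/1000; print(r)
v,u=np.nonzero(m); v0,u0=int(v.mean()),int(u.mean()); print(u0,v0)
cv2.imwrite('pics/w26d.png',cv2.resize(im[max(0,v0-50):v0+50,u0-60:u0+60,::-1],None,fx=6,fy=6,interpolation=cv2.INTER_CUBIC))
I=im.astype(int); X=(T[...,0]-c[0])*1000; Y=(T[...,1]-c[1])*1000
for nm,ys in (('L',(-7,-5.5)),('C',(-2,2)),('R',(5.5,7))):
  print(nm,[(x,round(float(np.median(W[...,2][q])*1000),1)) for x in range(-14,15,1) for q in [(d>0)&(W[...,2]<.08)&(abs(X-x)<.6)&(Y>ys[0])&(Y<ys[1])] if q.sum()])
E
```

```text
t 15.48 pos [0.7447 0.0088 0.1899] yaw 104.89 F [ 1.2 -0.  -0.8] M [0.01 0.03 0.04] op 24.4 q [-0.12  0.48  1.43  0.    1.23 -1.96]
((112.99506378173828, -1.9729251861572266), (64.06056213378906, 56.18677520751953), 0.0779879093170166)
319 55
L [(-14, 53.4), (-13, 53.2), (-12, 53.8), (-11, 53.9), (-10, 52.2), (-9, 51.0), (-8, 46.7), (-7, 45.8), (-6, 46.6), (-5, 46.7), (-4, 46.7), (-3, 46.7), (-2, 46.2), (-1, 45.6), (0, 45.9), (1, 46.4), (2, 46.9), (3, 46.7), (4, 46.6), (5, 46.8), (6, 45.8), (7, 45.6), (8, 47.0), (9, 48.8), (10, 53.6), (11, 51.5), (12, 52.5), (13, 53.6), (14, 52.8)]
C [(-14, 37.6), (-13, 37.7), (-12, 49.2), (-11, 52.2), (-10, 47.3), (-9, 51.3), (-8, 49.4), (-7, 47.8), (-6, 46.0), (-5, 45.7), (-4, 39.5), (-3, 38.8), (-2, 38.2), (-1, 38.6), (0, 38.2), (1, 38.4), (2, 38.5), (3, 39.3), (4, 38.4), (5, 44.8), (6, 46.3), (7, 48.7), (8, 50.2), (9, 51.8), (10, 51.7), (11, 52.3), (12, 51.8)]
R [(-14, 53.2), (-13, 53.0), (-12, 53.2), (-11, 53.0), (-10, 52.8), (-9, 51.1), (-8, 47.0), (-7, 46.8), (-6, 46.5), (-5, 46.3), (-4, 46.9), (-3, 47.1), (-2, 46.5), (-1, 47.6), (0, 46.3), (1, 46.5), (2, 46.6), (3, 46.1), (4, 46.7), (5, 46.8), (6, 46.8), (7, 47.4), (8, 47.1), (9, 48.8), (10, 51.2), (11, 52.5), (12, 54.4), (13, 54.1), (14, 53.7)]
```

View pics/w26d.png

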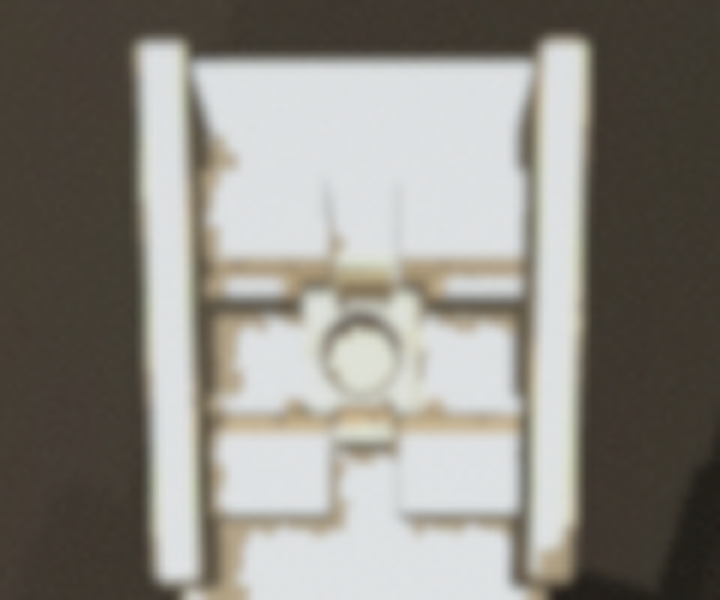

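```bash
python3 - <<'E'
from h import *
go([.4615,.2765,.205],90)
E
```

```text
t 15.53 pos [0.7446 0.0084 0.192 ] yaw 104.87 F [-1.1 -0.2  0.1] M [ 0.04  0.02 -0.04] op 24.03 q [-0.13  0.48  1.43  0.    1.23 -1.96]
dpos [0.2049, 0.3318, -0.0129] drot [0.0012, 0.0011, 0.2595] len 0.3901162471887614 deg 14.867420835711787
```

Emit:
{"fn": "carry_out", "kwargs": {
  "commands": [
    {"delta_pos":[0.2049,0.3318,-0.0129],"delta_rot":[0.0012,0.0011,0.2595],"claw":28.5},
    {"delta_pos":[0.2049,0.3318,-0.0129],"delta_rot":[0.0012,0.0011,0.2595],"claw":28.5},
    {"delta_pos":[0.2049,0.3318,-0.0129],"delta_rot":[0.0012,0.0011,0.2595],"claw":28.5},
    {"delta_pos":[0.2049,0.3318,-0.0129],"delta_rot":[0.0012,0.0011,0.2595],"claw":28.5},
    {"delta_pos":[0.2049,0.3318,-0.0129],"delta_rot":[0.0012,0.0011,0.2595],"claw":28.5},
    {"delta_pos":[0.2049,0.3318,-0.0129],"delta_rot":[0.0012,0.0011,0.2595],"claw":28.5},
    {"delta_pos":[0.2049,0.3318,-0.0129],"delta_rot":[0.0012,0.0011,0.2595],"claw":28.5},
    {"delta_pos":[0.2049,0.3318,-0.0129],"delta_rot":[0.0012,0.0011,0.2595],"claw":28.5}
  ]
}}

```text
time: 16.2
eef_pos: [0.5009, 0.237, 0.2042]
tcp_rot: [0.001, 1.0, 0.0, 0.0]
contact_force: [0.0, -0.5, 0.3]
opening: 0.288
```

```bash
python3 - <<'E'
from h import *
go([.4615,.2765,.195],90)
E
```

```text
t 16.2 pos [0.5009 0.237  0.2042] yaw 89.94 F [ 0.  -0.5  0.3] M [0.07 0.01 0.02] op 24.48 q [ 0.26  0.06  1.92 -0.    1.16 -1.31]
dpos [0.0394, 0.0394, 0.0092] drot [0.0001, 0.0007, -0.0011] len 0.056482991707750486 deg 0.07515240840884768
```

Emit:
{"fn": "carry_out", "kwargs": {
  "commands": [
    {"delta_pos":[0.03,0.03,0.005],"delta_rot":[0,0,0],"claw":28.5},
    {"delta_pos":[0.0394,0.0394,0.0092],"delta_rot":[0,0,0],"claw":28.5},
    {"delta_pos":[0.0394,0.0394,0.0092],"delta_rot":[0,0,0],"claw":28.5},
    {"delta_pos":[0.0394,0.0394,0.0092],"delta_rot":[0,0,0],"claw":28.5},
    {"delta_pos":[0.0394,0.0394,0.0092],"delta_rot":[0,0,0],"claw":28.5}
  ]
}}

```text
time: 16.62
eef_pos: [0.4617, 0.2758, 0.1957]
tcp_rot: [0.001, 1.0, 0.0, 0.001]
contact_force: [1.5, -1.2, -1.0]
opening: 0.284
```

```bash
cat > b.py <<'E'
from h import *
import sys
f=sys.argv[1]; st(); im,d,s=snap('wrist',f); W=cloud('wrist',d,s['eef_pos'],s['tcp_rot']); T=tw(d)
m=(d>0)&(W[...,2]>.059)&(W[...,2]<.0655)&(np.hypot(W[...,0]-.46,W[...,1]-.276)<.055)&(T[...,2]>.06)
t=T[m]; print('block',m.sum(),cv2.minAreaRect((t[:,:2]*1000).astype(np.float32)),t.min(0),t.max(0))
# slot: low points inside
h=(d>0)&(W[...,2]<.055)&(abs(W[...,0]-.4612)<.013)&(abs(W[...,1]-.2765)<.016)&(T[...,2]>.08)
t=T[h]; print('slot',h.sum(),t.min(0),t.max(0)) if h.any() else 0
cv2.imwrite(f'pics/{f}c.png',cv2.resize(im[120:280,220:420,::-1],None,fx=3.5,fy=3.5,interpolation=cv2.INTER_CUBIC))
E
python3 b.py w27
```

```text
t 16.62 pos [0.4617 0.2758 0.1957] yaw 89.91 F [ 1.5 -1.2 -1. ] M [-0.    0.04 -0.01] op 24.15 q [ 0.35  0.03  1.96 -0.    1.14 -1.22]
jaw 264 x [-0.0023  0.0087] y [-0.0076  0.0061] z [0.0552 0.0724]
jawlow 10 x [0.007  0.0076] y [-0.0076  0.0061] z [0.0691 0.0724]
guards 78 x [0.0053 0.0103] y [-0.0231  0.0215] z [0.016  0.0207]
tail 2099 x [0.0001 0.0194] y [-0.012  0.012] z [-0.06 -0.03]
block 4705 ((2.74365234375, 1.3321762084960938), (69.84575653076172, 72.03892517089844), 0.038907360285520554) [-0.03218808 -0.03469433  0.13018039] [0.03766949 0.03734573 0.13656929]
slot 363 [-0.00601124 -0.01072808  0.14082514] [0.00775504 0.01339335 0.19680605]
```

View pics/w27c.png

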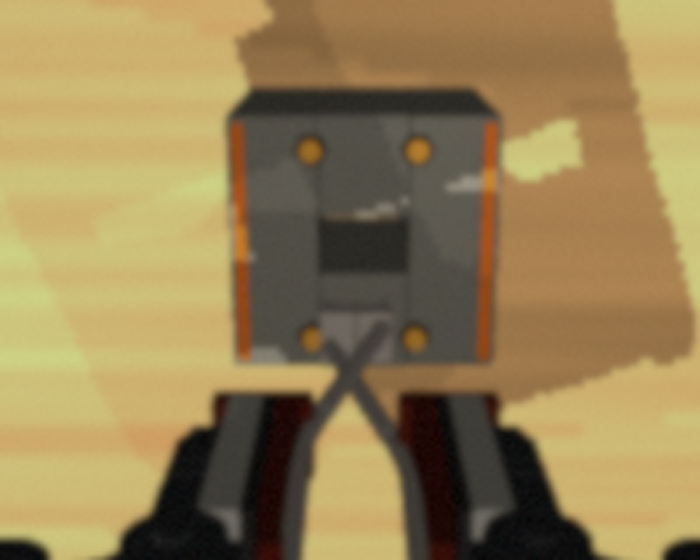

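```bash
python3 - <<'E'
from h import *
over((.0027,.0013,.133),(.0032,-.00075),90,.133)
E
```

```text
t 16.67 pos [0.4622 0.2756 0.1957] yaw 89.86 F [ 0.1 -0.4  0.5] M [-0.03  0.01  0.01] op 24.29 q [ 0.35  0.03  1.96 -0.    1.14 -1.22]
target [0.463  0.2777 0.133 ]
t 16.67 pos [0.4622 0.2756 0.1957] yaw 89.86 F [ 0.1 -0.4  0.5] M [-0.03  0.01  0.01] op 24.29 q [ 0.35  0.03  1.96 -0.    1.14 -1.22]
dpos [-0.0007, 0.0021, 0.0627] drot [0.0003, 0.0022, -0.0025] len 0.06276098818688261 deg 0.19249182654344024
```

Emit:
{"fn": "carry_out", "kwargs": {
  "commands": [
    {"delta_pos":[-0.0007,0.0021,0.025],"delta_rot":[0.0003,0.0022,-0.002],"claw":28.5},
    {"delta_pos":[-0.0007,0.0021,0.045],"delta_rot":[0.0003,0.0022,-0.002],"claw":28.5},
    {"delta_pos":[-0.0007,0.0021,0.054],"delta_rot":[0.0003,0.0022,-0.002],"claw":28.5},
    {"delta_pos":[-0.0007,0.0021,0.054],"delta_rot":[0.0003,0.0022,-0.002],"claw":28.5},
    {"delta_pos":[-0.0007,0.0021,0.054],"delta_rot":[0.0003,0.0022,-0.002],"claw":28.5}
  ]
}}

```text
time: 17.08
eef_pos: [0.4636, 0.277, 0.1416]
tcp_rot: [0.001, 1.0, -0.0, -0.0]
contact_force: [0.8, 0.9, -0.4]
opening: 0.284
```

```bash
python3 b.py w28
```

```text
t 17.08 pos [0.4636 0.277  0.1416] yaw 89.9 F [ 0.8  0.9 -0.4] M [-0.01 -0.05  0.01] op 24.16 q [ 0.35  0.11  1.99 -0.    1.04 -1.22]
jaw 2835 x [-0.03  0.03] y [-0.02  0.02] z [0.0551 0.0999]
jawlow 2583 x [-0.03  0.03] y [-0.02  0.02] z [0.0693 0.0999]
guards 77 x [0.0054 0.0101] y [-0.023   0.0214] z [0.0161 0.0205]
tail 2118 x [0.0002 0.0195] y [-0.012  0.012] z [-0.06 -0.03]
block 6273 ((3.712404251098633, 0.017307281494140625), (70.63847351074219, 72.43397521972656), 0.04320256784558296) [-0.0316011  -0.03618345  0.07615045] [0.03905385 0.03624547 0.08250827]
slot 363 [-0.00475735 -0.01193207  0.0866272 ] [0.00843501 0.01221231 0.13127745]
```

View pics/w28c.png

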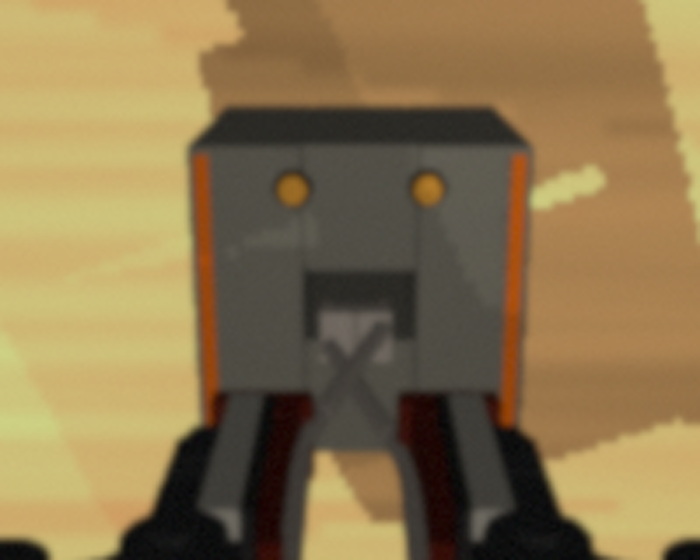

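Emit:
{"fn": "carry_out", "kwargs": {
  "commands": [
    {"delta_pos":[0.0005,0.0008,0.006],"delta_rot":[0,0,0],"claw":28.5},
    {"delta_pos":[0.0005,0.0008,0.014],"delta_rot":[0,0,0],"claw":28.5},
    {"delta_pos":[0.0005,0.0008,0.024],"delta_rot":[0,0,0],"claw":28.5},
    {"delta_pos":[0.0005,0.0008,0.036],"delta_rot":[0,0,0],"claw":28.5},
    {"delta_pos":[0.0005,0.0008,0.046],"delta_rot":[0,0,0],"claw":28.5},
    {"delta_pos":[0.0005,0.0008,0.05],"delta_rot":[0,0,0],"claw":28.5},
    {"delta_pos":[0.0005,0.0008,0.05],"delta_rot":[0,0,0],"claw":28.5}
  ]
}}

```text
time: 17.72
eef_pos: [0.4623, 0.2777, 0.0903]
tcp_rot: [0.001, 1.0, -0.001, -0.001]
contact_force: [-0.9, -0.3, -1.2]
opening: 0.285
```

```bash
python3 b.py w29
```

```text
t 17.72 pos [0.4623 0.2777 0.0903] yaw 89.92 F [-0.9 -0.3 -1.2] M [ 0.   -0.01 -0.03] op 24.25 q [ 0.35  0.18  2.02 -0.    0.94 -1.22]
jaw 158 x [-0.0062 -0.0026] y [-0.0126  0.0114] z [0.0551 0.0667]
guards 3324 x [-0.0155  0.03  ] y [-0.0368  0.0354] z [0.016  0.0299]
tail 2115 x [-0.0005  0.0196] y [-0.012  0.012] z [-0.06 -0.03]Traceback (most recent call last):
  File "b.py", line 5, in <module>
    t=T[m]; print('block',m.sum(),cv2.minAreaRect((t[:,:2]*1000).astype(np.float32)),t.min(0),t.max(0))
                                                                                     ~~~~~^^^
    return umr_minimum(a, axis, None, out, keepdims, initial, where)
ValueError: zero-size array to reduction operation minimum which has no identity
```

Emit:
{"fn": "carry_out", "kwargs": {
  "commands": [
    {"delta_pos":[0,0,0.003],"delta_rot":[0,0,0],"claw":28.5},
    {"delta_pos":[0,0,0.006],"delta_rot":[0,0,0],"claw":28.5},
    {"delta_pos":[0,0,0.008],"delta_rot":[0,0,0],"claw":28.5},
    {"delta_pos":[0,0,0.0085],"delta_rot":[0,0,0],"claw":28.5},
    {"delta_pos":[0,0,0.0085],"delta_rot":[0,0,0],"claw":28.5}
  ]
}}

```text
time: 18.18
eef_pos: [0.4631, 0.278, 0.0831]
tcp_rot: [0.001, 1.0, -0.0, -0.0]
contact_force: [-0.9, 0.2, -0.8]
opening: 0.285
```

```bash
python3 -c "
from h import *
st()
im,d,s=snap('wrist','w30'); cv2.imwrite('pics/w30c.png',cv2.resize(im[120:280,220:420,::-1],None,fx=3.5,fy=3.5,interpolation=cv2.INTER_CUBIC))"
```

```text
t 18.18 pos [0.4631 0.278  0.0831] yaw 89.92 F [-0.9  0.2 -0.8] M [ 0.02 -0.02  0.04] op 24.26 q [ 0.35  0.19  2.02 -0.    0.93 -1.22]
```

View pics/w30c.png

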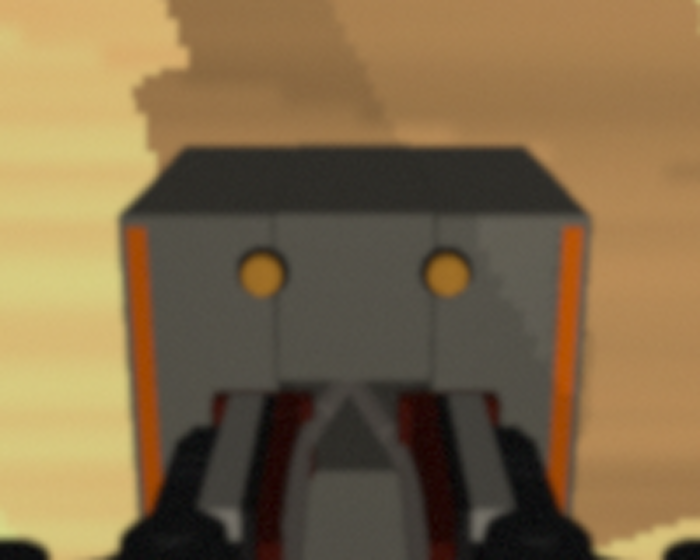

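Nearly seated, with no contact yet. I'll lower the last millimetre or so until it touches.

Emit:
{"fn": "carry_out", "kwargs": {
  "commands": [
    {"delta_pos":[0,0,0.001],"delta_rot":[0,0,0],"claw":28.5},
    {"delta_pos":[0,0,0.002],"delta_rot":[0,0,0],"claw":28.5},
    {"delta_pos":[0,0,0.002],"delta_rot":[0,0,0],"claw":28.5}
  ]
}}

```text
time: 18.48
eef_pos: [0.4632, 0.2781, 0.083]
tcp_rot: [0.0, 1.0, -0.0, -0.001]
contact_force: [-4.8, -2.2, 10.0]
opening: 0.282
```

```bash
python3 -c "
from h import *
st()"
```

```text
t 18.48 pos [0.4632 0.2781 0.083 ] yaw 89.95 F [-4.8 -2.2 10. ] M [-0.32  0.82  0.09] op 23.95 q [ 0.35  0.19  2.02 -0.    0.93 -1.22]
```

Emit:
{"fn": "carry_out", "kwargs": {
  "commands": [
    {"delta_pos":[0,0,0],"delta_rot":[0,0,0],"claw":28.5},
    {"delta_pos":[0,0,0],"delta_rot":[0,0,0],"claw":31},
    {"delta_pos":[0,0,0],"delta_rot":[0,0,0],"claw":34},
    {"delta_pos":[0,0,0],"delta_rot":[0,0,0],"claw":38},
    {"delta_pos":[0,0,0],"delta_rot":[0,0,0],"claw":50},
    {"delta_pos":[0,0,0],"delta_rot":[0,0,0],"claw":60}
  ]
}}

```text
time: 18.98
eef_pos: [0.4631, 0.2781, 0.0828]
tcp_rot: [0.0, 1.0, -0.001, -0.001]
contact_force: [-0.5, 0.3, 0.3]
opening: 0.594
```

```bash
python3 -c "
from h import *
st()
im,d,s=snap('wrist','w31'); cv2.imwrite('pics/w31c.png',cv2.resize(im[120:280,220:420,::-1],None,fx=3.5,fy=3.5,interpolation=cv2.INTER_CUBIC))"
```

```text
t 18.98 pos [0.4631 0.2781 0.0828] yaw 89.95 F [-0.5  0.3  0.3] M [-0.03 -0.01 -0.02] op 50.53 q [ 0.35  0.19  2.02 -0.    0.93 -1.22]
```

View pics/w31c.png

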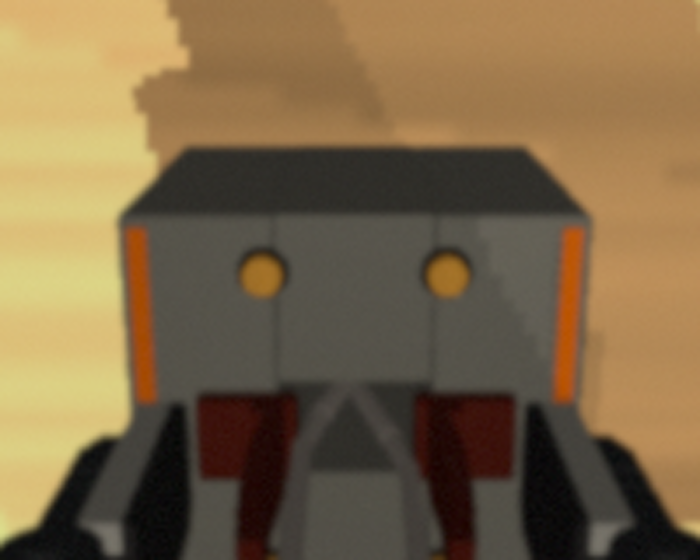

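Released and hanging straight. Retreating upward.

Emit:
{"fn": "carry_out", "kwargs": {
  "commands": [
    {"delta_pos":[0,0,-0.015],"delta_rot":[0,0,0],"claw":60},
    {"delta_pos":[0,0,-0.04],"delta_rot":[0,0,0],"claw":60},
    {"delta_pos":[0,0,-0.08],"delta_rot":[0,0,0],"claw":60},
    {"delta_pos":[0,0,-0.12],"delta_rot":[0,0,0],"claw":60},
    {"delta_pos":[0,0,-0.15],"delta_rot":[0,0,0],"claw":60},
    {"delta_pos":[0,0,-0.15],"delta_rot":[0,0,0],"claw":60},
    {"delta_pos":[0,0,-0.15],"delta_rot":[0,0,0],"claw":60}
  ]
}}

```text
time: 19.62
eef_pos: [0.4647, 0.2787, 0.2356]
tcp_rot: [0.0, 1.0, 0.001, 0.002]
contact_force: [-0.2, -0.8, -1.0]
opening: 0.602
```

```bash
python3 - <<'E'
from h import *
st(); im,d,s=snap('wrist','w32'); x=cloud('wrist',d,s['eef_pos'],s['tcp_rot']).reshape(-1,3)
def box(name,zlo,zhi,xy=(.46,.275),rad=.06):
    m=(x[:,2]>zlo)&(x[:,2]<zhi)&(np.hypot(x[:,0]-xy[0],x[:,1]-xy[1])<rad); Q=x[m]
    print(name,len(Q),cv2.minAreaRect((Q[:,:2]*1000).astype(np.float32)),np.median(Q[:,2]),Q[:,2].max())
box('blk',.058,.066);box('plates',.075,.11,rad=.03);box('tail',.112,.14,rad=.03)
im2,d2,_=snap('top','top1'); snap('scene','scene1')
i0=np.load('pics/top0.npz')
df=np.abs(im2.astype(int)-i0['im']).max(-1)>40; print(df.sum())
cv2.imwrite('pics/fin.png',np.vstack([cv2.resize(im2[60:300,160:500,::-1],None,fx=1.6,fy=1.6)]))
cv2.imwrite('pics/w32c.png',im[100:300,180:460,::-1])
E
```

```text
t 19.62 pos [0.4647 0.2787 0.2356] yaw 89.95 F [-0.2 -0.8 -1. ] M [0.04 0.02 0.  ] op 51.13 q [ 0.35  0.    1.92 -0.    1.22 -1.22]
blk 3433 ((459.3204040527344, 277.0919494628906), (72.04789733886719, 70.122802734375), 89.91156005859375) 0.06235146569778652 0.06599472852879795
plates 225 ((459.9359436035156, 277.27838134765625), (30.023448944091797, 14.46058464050293), 89.95248413085938) 0.10116680421875607 0.10998755078867786
tail 230 ((459.6918640136719, 277.6209716796875), (9.88097095489502, 21.700050354003906), 0.47315850853919983) 0.1279263800328696 0.13166129744228822
16844
```

View pics/fin.png

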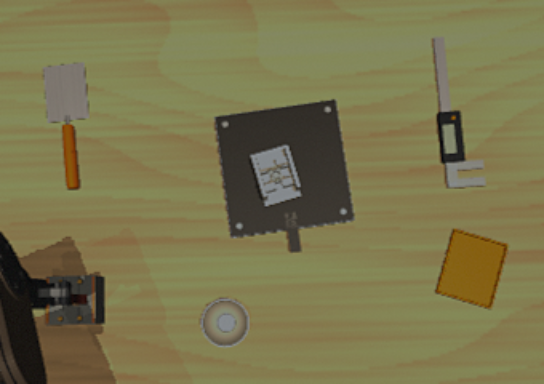

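View pics/scene1.png

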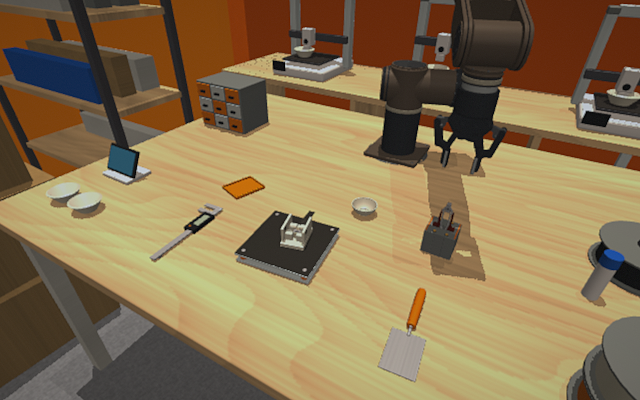

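View pics/w32c.png

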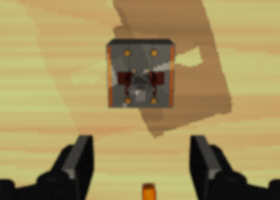

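The final views show the tweezers hanging upright and centred in the block, with the tail top at 0.132 m as before. The nut is in the trap and nothing else has moved. I'm handing in.

```bash
python3 -c "
from plant import ctrl
print(ctrl.sign_off())"
```

```text
the job is handed in; nothing more can be done
None
```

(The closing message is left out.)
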